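Sort the bench leftovers by the sample trays

ROBOT

A 6-joint arm with a two-finger parallel gripper is mounted at the origin on a cart in front of the work surface, level with it; the furniture and walls round the work are solid. World frame = base frame: x ahead of the robot, y to its left, z up, the work surface at z = 0. Lengths are in mm, angles in rad, forces in N, time in s.
With the tool pointing down it reaches from about 325 to 1000 mm from the base axis. Payload 5.1 kg.
Tool frame: the origin (TCP) lies midway between the tips of the shut fingers; the grasp point (between the pads) lies 19 mm behind it (arm.hold_point_z is the distance from the TCP to the grasp point, in mm); z points along the fingers, x is the direction in which the jaws open and shut, and the axes are right-handed (so a half turn about z gives the same grasp; the last joint's range is limited). The gripper opens to 85 mm and grips with 20 to 120 N. Pads are 22 mm wide; open, the fingers measure 114 mm over their backs; the gripper's body (76 mm by 85 mm) begins 54 mm behind the grasp point. The pads swing forward as they close: fully open they stand 13 mm farther back than shut.
Start: joints at [-1.22, 0.124, 1.65, -0, 1.367, -0.083], TCP at [273.177, -589.796, 231.322] pointing down, gripper open.
Joint ranges: [-2.61, 2.61], [-1.02, 2.33], [0.03, 2.71], [-1.35, 4.49], [0.32, 2.68], [-2.91, 2.91]. Speed limits (rad/s): [2.57, 2.57, 3.14, 3.14, 3.14, 3.14].

INTERFACE

Orientations are given as a rotation vector (axis times angle).
In Python, from station import sensors, imaging, arm gives the robot as it stands.
- The arm moves only by the shell command python3 -m jog 'ROWS' [OPENING]. ROWS is JSON, a list of rows, each a list of 4 numbers: the shift along the world's x, y, z each as a share of 0.05 m, from -1 to 1, then the turn about the world's z as a share of 0.12 rad, from -1 to 1. In form: [[tx, ty, tz, roll], ...]. A call has 1 to 12 rows; each row shifts and turns the commanded pose from where the row before left it; what a row does not reach is not made up. A row lasts 1/10 s, in which the tool goes at most 50 mm and 8.59 degrees, less where a joint would pass 70% of its speed; a pose out of reach is approached as far as the arm can. A call with a number of a shift or a turn outside -1 to 1 is refused whole. A call with a gripper value outside its range is refused whole. OPENING is the gripper command: -1 is shut, 1 is fully open, values between are in proportion, set as the call begins (- or left out, the last holds). The fingers move at their own pace and stop on an object; the grip force is fixed at half the most. Time passes only in rows, so rows that do not move let the fingers close. It gives the time, the measured TCP pose, the force and the opening at its end, in the units of the state.
- sensors.state(): the state, without advancing time (a new reading comes with each control period).
- imaging.get_image(name): name is "scene" or "top"; returns a dict with "color" (480x640x3 uint8, red, green, blue), "z_map" (480x640 float32, mm along the optical axis (not along the pixel's ray), 0 where there is no reading), "fov_y" (degrees; the focal length in pixels is half the picture's height over the tangent of half this angle, whatever the lens; pixels are square), "cx", "cy" (the principal point, pixels), "world_to_cam" (4x4, takes a point from world to camera coordinates). Camera axes: x right, y down, z forward; pixel columns grow to the right and rows downward; lengths in mm; the calibration is good to about 2 mm. A picture is of the moment at which its call begins.
- arm.sign_off(): hands the job in, once; it reports no verdict.
The state is a dict: "t": time; "qpos": joint angles; "joint_velocities": joint speeds; "joint_torque": joint torques, N m; "eef_pos": TCP position; "orientation": TCP orientation; "contact_force": force on the tool from outside, world axes, zero at the start; "wrist_torque": the same for the moment, N m; "gripper_width": finger opening in mm.
Only numpy, scipy, OpenCV 4.12 (cv2) and the standard library are available. Lean on these libraries where they do the work, as an engineer would, in place of code of your own. Each camera call takes 0.05 s, during which the arm holds its last target.

TASK

Sort the five loose leftovers on the bench - two hex bolts, two rolls of tape and the wooden block - into the three grey trays, each into the tray whose far shelf carries a fixed sample of the same kind (the colour or length may differ from the sample). Set every piece down squarely on the floor of its tray: bolts standing upright on their heads, tape rolls lying flat beside each other and not stacked, the block flat with its 42 mm side upright, as it lies now. Leave them all there, released and still.

Things in the scene. Friction and masses are not known exactly. Their poses are not given: they have to be found in the camera images.
- bolt_long_center (a point): Loose long steel hex bolt standing on its head: head 17x19 mm and 6 mm high, threaded shank 10 mm thick above it, 46 mm tall in all. This point is on its axis, half-way up (23 mm above its underside); z is up along the shank. Mass about 35 g.
- bolt_short_center (a point): Loose short steel hex bolt standing on its head: head 17x19 mm and 6 mm high, threaded shank 10 mm thick above it, 38 mm tall in all. This point is on its axis, half-way up (19 mm above its underside); z is up along the shank. Mass about 35 g.
- tape_large_center (a point): Loose larger (green) roll of insulating tape lying flat: 64 mm outside diameter, 19 mm high, about 50 g. This point is its centre, half-way up; z is up along its axis.
- tape_small_center (a point): Loose smaller (yellow) roll of insulating tape lying flat: 60 mm outside diameter, 19 mm high, about 50 g. This point is its centre, half-way up; z is up along its axis.
- crimp_block_center (a point): Loose plain wooden block (a crimp rest), 48 mm (its x) by 65 mm (its y) by 42 mm high, about 160 g. This point is its centre, half-way up; z is up.
- bolt_tray: Open shallow sorting tray of plain grey plastic, one of three identical ones, screwed to the bench: inside 152 mm (its x, away from the robot) by 118 mm (its y), floor 4 mm above the table, walls 4 mm thick and 18 mm high above the table. Beyond its far wall is a solid shelf 68 mm deep and 18 mm high, on which a sample is fixed: a hex bolt 46 mm tall, standing. Origin: centre of the tray's inside, at table level; x points to the shelf, z up.
- tape_tray: Open shallow sorting tray of plain grey plastic, one of three identical ones, screwed to the bench: inside 152 mm (its x, away from the robot) by 118 mm (its y), floor 4 mm above the table, walls 4 mm thick and 18 mm high above the table. Beyond its far wall is a solid shelf 68 mm deep and 18 mm high, on which a sample is fixed: a black tape roll, 68 mm across and 19 mm high, lying flat. Origin: centre of the tray's inside, at table level; x points to the shelf, z up.
- block_tray: Open shallow sorting tray of plain grey plastic, one of three identical ones, screwed to the bench: inside 152 mm (its x, away from the robot) by 118 mm (its y), floor 4 mm above the table, walls 4 mm thick and 18 mm high above the table. Beyond its far wall is a solid shelf 68 mm deep and 18 mm high, on which a sample is fixed: a wooden block, 48x65 mm and 42 mm high. Origin: centre of the tray's inside, at table level; x points to the shelf, z up.

How it is judged (in metres and radians):
At the end, for the whole second after the job is handed in: Each piece is in the tray with the sample of its kind: centre inside the walls and within 4 mm of its resting height on the tray floor (not stacked, not leaning), its z axis within 0.12 rad of vertical (bolts on their heads, rolls and block flat); all released and at rest (x of bolt_long_center in the frame of bolt_tray between -0.074 and 0.074 m and y of bolt_long_center in the frame of bolt_tray between -0.057 and 0.057 m and z of bolt_long_center in the frame of bolt_tray between 0.023 and 0.031 m and angle between each of bolt_long_center, bolt_short_center, tape_large_center, tape_small_center, crimp_block_center's own z axis and vertical below 0.12 rad and linear speed of each of bolt_long, bolt_short, tape_large, tape_small, crimp_block below 0.02 m/s and angular speed of each of bolt_long, bolt_short, tape_large, tape_small, crimp_block below 0.3 rad/s and x of bolt_short_center in the frame of bolt_tray between -0.074 and 0.074 m and y of bolt_short_center in the frame of bolt_tray between -0.057 and 0.057 m and z of bolt_short_center in the frame of bolt_tray between 0.019 and 0.027 m and x of tape_large_center in the frame of tape_tray between -0.074 and 0.074 m and y of tape_large_center in the frame of tape_tray between -0.057 and 0.057 m and z of tape_large_center in the frame of tape_tray between 0.0095 and 0.0175 m and x of tape_small_center in the frame of tape_tray between -0.074 and 0.074 m and y of tape_small_center in the frame of tape_tray between -0.057 and 0.057 m and z of tape_small_center in the frame of tape_tray between 0.0095 and 0.0175 m and x of crimp_block_center in the frame of block_tray between -0.074 and 0.074 m and y of crimp_block_center in the frame of block_tray between -0.057 and 0.057 m and z of crimp_block_center in the frame of block_tray between 0.021 and 0.029 m); the robot touches nothing.
It also fails if it takes over 128 s, if anything falls off the work surface, if the arm or the gripper's body presses on something with over 40 N, if the wrist force passes 120 N, or if a joint passes its speed limit or range.

## Working session

There is one attempt and no reset: what is moved stays moved. The work goes in short steps, Python scripts to look and compute and a shell command to move; the robot and the scene stay as the last step left them, time stands still between calls to the robot, and variables do not carry over. Pictures are saved under pics/ and viewed, and the job is handed in when it is done.

```bash
mkdir -p pics; ls; python3 - <<'E'
from station import sensors, imaging, arm
import cv2,numpy as np
print(sensors.state())
for n in("scene","top"):
    im=imaging.get_image(n)
    cv2.imwrite(f"pics/{n}0.png",im["color"][:,:,::-1]); np.savez(f"{n}0.npz",**im)
    print(n,im["fov_y"],im["cx"],im["cy"],im["world_to_cam"])
E
```

```text
pics
{'t': 0.0, 'qpos': array([-1.21965139e+00,  1.24508620e-01,  1.65166640e+00,  3.81534337e-06,
        1.36753288e+00, -8.25764285e-02]), 'joint_velocities': array([ 2.42968159e-05, -2.94447816e-04,  2.42591283e-03, -1.30830137e-03,
       -2.01609511e-04, -1.93074997e-04]), 'joint_torque': array([-2.41147764e-04, -4.23607635e+01, -3.65455985e+01, -7.54072721e-05,
        6.88671353e-03, -2.34996129e-06]), 'eef_pos': array([ 272.93849649, -589.23974243,  230.05525543]), 'orientation': array([-2.64630209e+00,  1.69074264e+00,  2.63821191e-03]), 'contact_force': array([ 0.26888315, -1.13832543, -0.15808189]), 'wrist_torque': array([ 0.01512328, -0.02239494,  0.02212352]), 'gripper_width': 85.63141152044575}
scene 44.38315370810442 321.7785043572595 243.8702450326796 [[-7.34513412e-01 -6.78434718e-01  1.47099090e-02  3.63381103e+02]
 [-5.13833446e-01  5.41885969e-01 -6.65082541e-01  2.55239719e+02]
 [ 4.43243993e-01 -4.96070490e-01 -7.46624961e-01  1.22311392e+03]
 [ 0.00000000e+00  0.00000000e+00  0.00000000e+00  1.00000000e+00]]
top 43.18755854413248 322.8061858372874 235.8220975439226 [[-2.75278260e-02 -9.99609638e-01 -4.77383988e-03  2.99692226e+01]
 [-9.96889518e-01  2.78050969e-02 -7.37439126e-02  4.72743692e+02]
 [ 7.38478629e-02  2.72898134e-03 -9.97265785e-01  1.50397426e+03]
 [ 0.00000000e+00  0.00000000e+00  0.00000000e+00  1.00000000e+00]]
```

View pics/top0.png

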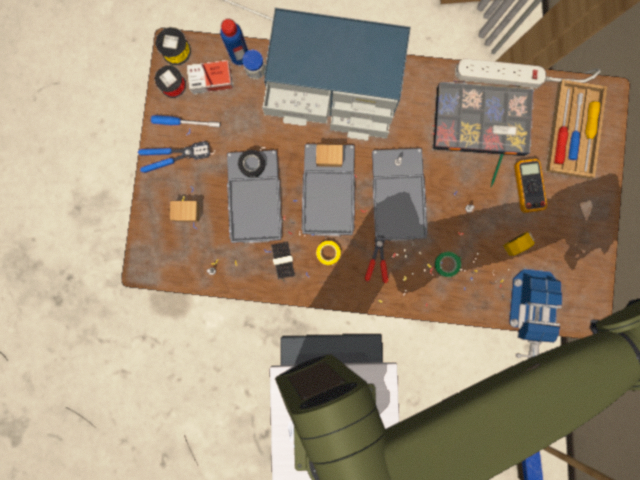

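View pics/scene0.png

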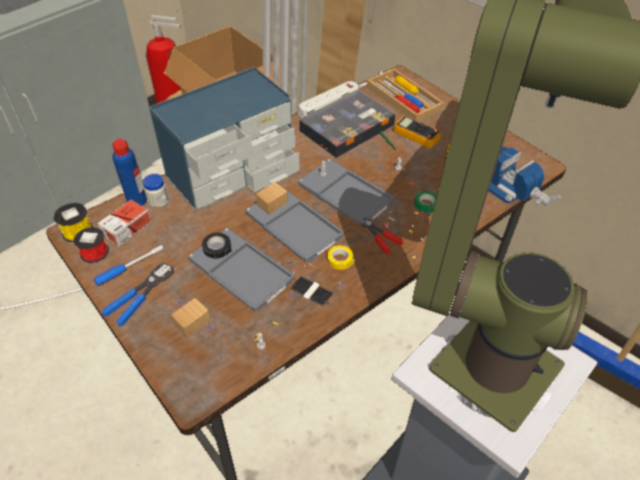

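```bash
cat > h.py <<'E'
import numpy as np,cv2
from station import sensors,imaging,arm
def load(n):
    return dict(np.load(n,allow_pickle=True))
def K(im): return 240/np.tan(np.radians(float(im["fov_y"]))/2)
def ray(im,u,v):
    f=K(im);R=im["world_to_cam"][:3,:3];t=im["world_to_cam"][:3,3]
    d=R.T@np.array([(u-im["cx"])/f,(v-im["cy"])/f,1.]);return -R.T@t,d
def onz(im,u,v,z):
    o,d=ray(im,u,v);return o+d*(z-o[2])/d[2]
def proj(im,p):
    c=im["world_to_cam"][:3,:3]@np.array(p)+im["world_to_cam"][:3,3];f=K(im)
    return c[0]/c[2]*f+im["cx"],c[1]/c[2]*f+im["cy"]
def cloud(im):
    f=K(im);v,u=np.mgrid[:480,:640];z=im["z_map"].astype(float)
    P=np.stack([(u-im["cx"])/f*z,(v-im["cy"])/f*z,z],-1)
    M=im["world_to_cam"];W=(P-M[:3,3])@M[:3,:3];W[z==0]=np.nan;return W
E
python3 - <<'E'
from h import *
for n in("top","scene"):
    im=load(n+"0.npz");W=cloud(im)
    for (u,v) in ([(183,210),(328,264),(447,274),(255,215),(330,205),(400,215),(300,20),(212,268),(470,208)] if n=="top" else [(190,317),(242,273),(200,450)]):
        print(n,u,v,W[v,u].round(0), onz(im,u,v,0).round(0))
im=load("top0.npz")
c=im["color"][:,:,::-1]
def crop(u0,v0,u1,v1,s): return cv2.resize(c[v0:v1,u0:u1],None,fx=s,fy=s,interpolation=cv2.INTER_CUBIC)
cv2.imwrite("pics/c1.png",crop(160,140,435,285,2.9).clip(0,255)[:600,:800])
a=crop(192,248,232,288,8);b=crop(450,188,490,228,8)
c=load("scene0.npz")["color"][:,:,::-1]
d=crop(240,320,280,360,8)
e=crop(380,145,420,185,8)
cv2.imwrite("pics/c2.png",np.vstack([np.hstack([a,b]),np.hstack([d,e])])[:, :][:640].repeat(1,0)[:600])
E
```

```text
top 183 210 [545. 361.  45.] [551. 371.   0.]
top 328 264 [402.   6.  21.] [403.   6.   0.]
top 447 274 [ 369. -291.   15.] [ 369. -294.    0.]
top 255 215 [532. 187.   7.] [533. 188.   0.]
top 330 205 [553.  -4.   1.] [553.  -4.   0.]
top 400 215 [ 522. -180.    3.] [ 522. -181.    0.]
top 300 20 [941.  54. 224.] [1040.   61.    0.]
top 212 268 [401. 298.   7.] [401. 299.   0.]
top 470 208 [ 532. -353.   27.] [ 535. -359.    0.]
scene 190 317 [534. 370.  40.] [560. 357.   0.]
scene 242 273 [566. 197.   5.] [569. 195.   0.]
scene 200 450 [ 608.  415. -702.] [311. 533.   0.]
```

View pics/c1.png

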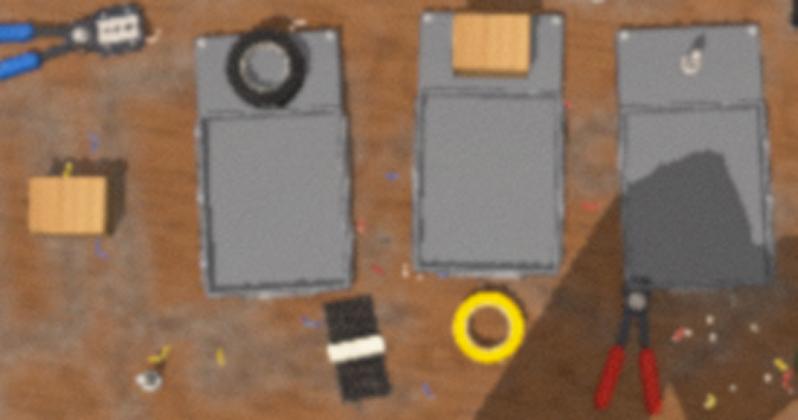

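View pics/c2.png

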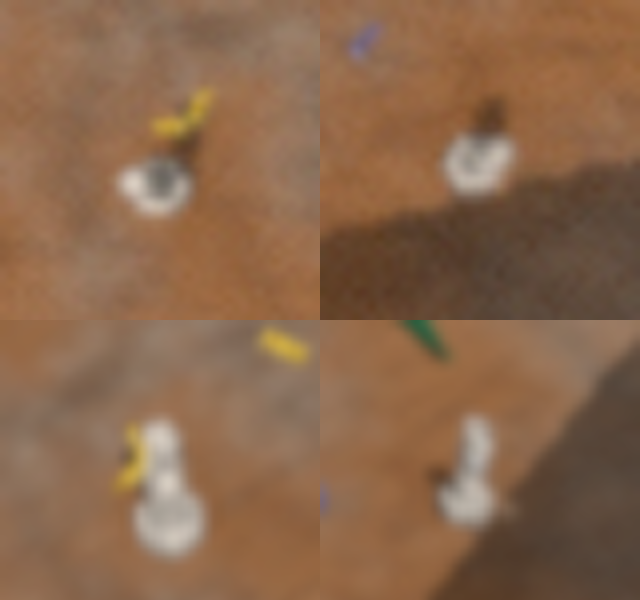

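```bash
python3 - <<'E'
from h import *
T=load("top0.npz");S=load("scene0.npz")
def hsv(im): return cv2.cvtColor(im["color"],cv2.COLOR_RGB2HSV)
def blobs(m,near,r=40):
    n,l,st,ce=cv2.connectedComponentsWithStats(m.astype(np.uint8))
    k=[i for i in range(1,n) if np.hypot(*(ce[i]-near))<r]
    i=max(k,key=lambda i:st[i,4]);return l==i
def cnt(m): return max(cv2.findContours(m.astype(np.uint8),cv2.RETR_EXTERNAL,cv2.CHAIN_APPROX_NONE)[0],key=cv2.contourArea)
for nm,im,y,g,b in(("top",T,(328,253),(447,264),(183,210)),("scene",S,(341,257),(425,202),(190,317))):
    h=hsv(im)
    for name,pos,lo,hi,z in(("yellow",y,(22,120,60),(35,255,255),19),("green",g,(60,80,20),(95,255,255),19)):
        m=blobs(cv2.inRange(h,lo,hi)>0,pos,15)
        (c,ax,an)=cv2.fitEllipse(cnt(m)); 
        P=cnt(m)[:,0];W=np.array([onz(im,u,v,z)[:2] for u,v in P]);(wx,wy),r=cv2.minEnclosingCircle(W.astype(np.float32))
        print(nm,name,np.round(c,1),np.round(ax,1),"topz ctr",onz(im,*c,z).round(1),"midz",onz(im,*c,9.5).round(1),"encl",round(wx,1),round(wy,1),round(r,1))
    m=blobs(cv2.inRange(h,(8,60,120),(25,190,255))>0,b,12)
    W=cloud(im)
    mm=m&(W[...,2]>30); 
    r=cv2.minAreaRect(cnt(m));bx=cv2.boxPoints(r)
    print(nm,"block",m.sum(),r,[onz(im,*p,42)[:2].round(1) for p in bx], np.nanmedian(W[mm],0).round(1) )
print("bolts")
for nm,im,pts in(("top",T,[((212,271),6),((469.6,208.4),6)]),("scene",S,[((261,345),6),((398.4,167.5),6),((260,334),46),((399.8,158),40)])):
    for p,z in pts: print(nm,p,z,onz(im,*p,z).round(1))
# trays top view: gray low-sat, bounded by depth
for nm,im in(("top",T),):
    for ct in((255,195),(329,190),(400,195)):
        h=hsv(im); m=cv2.inRange(h,(90,0,60),(130,70,200)); 
        print(ct,h[ct[1],ct[0]])
E
```

```text
top yellow [328.1 252.2] [23.6 23.8] topz ctr [431.8   4.7  19. ] midz [432.2   4.7   9.5] encl 432.1 4.7 30.8
top green [447.5 263.8] [22.8 25.1] topz ctr [ 394.5 -292.2   19. ] midz [ 394.7 -294.1    9.5] encl 394.4 -293.4 32.7Traceback (most recent call last):
  File "<stdin>", line 16, in <module>
  File "<stdin>", line 7, in blobs
ValueError: max() iterable argument is empty
```

```bash
cat > h2.py <<'E'
from h import *
def hsv(im): return cv2.cvtColor(im["color"],cv2.COLOR_RGB2HSV)
def blobs(m,near,r=40):
    n,l,st,ce=cv2.connectedComponentsWithStats(m.astype(np.uint8))
    k=[i for i in range(1,n) if np.hypot(*(ce[i]-near))<r]
    if not k: return None
    i=max(k,key=lambda i:st[i,4]);return l==i
def cnt(m): return max(cv2.findContours(m.astype(np.uint8),cv2.RETR_EXTERNAL,cv2.CHAIN_APPROX_NONE)[0],key=cv2.contourArea)
E
python3 - <<'E'
from h2 import *
T=load("top0.npz");S=load("scene0.npz")
h=hsv(T);print("blk",h[210,175:193:6],h[210,230],h[215,150:160:4],"sc",hsv(S)[312,180:200:6])
for nm,im,b in(("top",T,(183,210)),("scene",S,(190,314))):
    h=hsv(im); m=blobs(cv2.inRange(h,(8,40,185),(25,170,255))>0,b,12)
    if m is None: print("none");continue
    r=cv2.minAreaRect(cnt(m));bx=cv2.boxPoints(r)
    print(nm,"block",m.sum(),r,[onz(im,*p,42)[:2].round(1).tolist() for p in bx],onz(im,*r[0],42).round(1))
print("bolts")
for nm,im,pts in(("top",T,[((212,271),6),((469.6,208.4),6)]),("scene",S,[((261,345),6),((398.4,167.5),6),((260,334),46),((399.8,158),40)])):
    for p,z in pts: print(nm,p,z,onz(im,*p,z).round(1))
h=hsv(T);o=T["color"].copy()
sat=(h[...,1]<70)
for ct in((255,195),(329,190),(400,195)):
    m=np.zeros_like(sat);m[145:245,ct[0]-35:ct[0]+35]=sat[145:245,ct[0]-35:ct[0]+35]
    m=blobs(cv2.morphologyEx(m.astype(np.uint8),cv2.MORPH_OPEN,np.ones((5,5))),ct,25)
    r=cv2.minAreaRect(cnt(m));bx=cv2.boxPoints(r)
    w=[onz(T,*p,18)[:2] for p in bx]
    print("tray",np.round(r[0],1),np.round(r[1],1),r[2],np.round(w,1).tolist(),[round(float(np.linalg.norm(w[i]-w[i-1])),1) for i in range(4)])
E
```

```text
blk [[ 16 139 218]
 [ 16 139 220]
 [ 17 131 226]] [ 10   7 113] [[ 13  86 143]
 [ 14  89 144]
 [ 12  92 144]] sc [[ 16 132 216]
 [ 16 135 211]
 [ 16 128 222]
 [ 17 125 225]]
top block 489 ((182.5, 209.5), (25.0, 19.0), 0.0) [[523.9, 394.0], [571.3, 393.6], [569.5, 331.4], [522.2, 332.0]] [546.7 362.7  42. ]
scene block 553 ((189.57432556152344, 312.3040466308594), (18.832117080688477, 31.73560333251953), 54.462318420410156) [[567.7, 392.9], [566.0, 324.4], [517.3, 334.4], [520.3, 401.2]] [542.6 363.7  42. ]
bolts
top (212, 271) 6 [393.2 298.4   6. ]
top (469.6, 208.4) 6 [ 533.5 -356.8    6. ]
scene (261, 345) 6 [391.2 301.4   6. ]
scene (398.4, 167.5) 6 [ 530.2 -350.8    6. ]
scene (260, 334) 46 [391.9 300.1  46. ]
scene (399.8, 158) 40 [ 530.2 -350.7   40. ]
tray [253.9 196.4] [91.4 52.9] 87.51044464111328 [[693.7, 257.8], [695.8, 123.5], [463.4, 118.6], [461.3, 251.4]] [232.5, 134.3, 232.4, 132.8]
tray [328. 190.] [90. 52.] 90.0 [[705.8, 63.3], [702.0, -68.6], [473.2, -61.4], [476.9, 69.0]] [229.0, 131.9, 228.9, 130.4]
tray [399.1 195.9] [94.5 53.1] 87.08915710449219 [[687.9, -109.2], [691.0, -243.6], [451.2, -246.1], [448.2, -113.3]] [239.8, 134.4, 239.8, 132.9]
```

```bash
python3 - <<'E'
from h2 import *
from scipy.spatial.transform import Rotation as R
r=R.from_rotvec(sensors.state()["orientation"]).as_matrix();print(r[:,0],np.arctan2(r[1,0],r[0,0]))
T=load("top0.npz")
for pts in([(208,295),(352,288),(347,108),(204,115)],[(415,270),(560,272),(563,92),(420,92)],[(624,285),(772,282),(766,105),(622,108)]):
    w=np.array([onz(T,p[0]/2.9+160-.3,p[1]/2.9+140-.3,18)[:2] for p in pts])
    d=(w[2]+w[3]-w[0]-w[1])/2
    print(w.round(0).tolist(),"ctr",w.mean(0).round(1),"len",np.linalg.norm(d).round(1),"wid",np.linalg.norm(w[1]-w[0]).round(1),np.linalg.norm(w[2]-w[3]).round(1),"yaw",np.degrees(np.arctan2(d[1],d[0])).round(1))
E
```

```text
[ 0.42033553 -0.90736675 -0.00190346] -1.1369804180588479
[[466.0, 246.0], [468.0, 122.0], [626.0, 123.0], [623.0, 247.0]] ctr [545.6 184.5] len 157.3 wid 124.7 124.8 yaw 0.3
[[482.0, 67.0], [477.0, -59.0], [634.0, -66.0], [638.0, 59.0]] ctr [5.579e+02 2.000e-01] len 156.6 wid 125.5 124.7 yaw -2.9
[[464.0, -113.0], [463.0, -241.0], [618.0, -242.0], [619.0, -117.0]] ctr [ 541.1 -178.5] len 154.5 wid 127.9 125.4 yaw -0.8
```

```bash
python3 -m jog '[[0.65,0.59,0,-0.45],[0.65,0.59,0,-0.45],[0.65,0.59,0,-0.45],[0.65,0.59,0,-0.45],[0.65,0.59,0,-0.45],[0.65,0.59,0,-0.45],[0.65,0.59,0,-0.45],[0.65,0.59,0,-0.45],[0,0,0,0],[0,0,0,0],[0,0,0,0]]' 1
cat > st.py <<'E'
from h import *
from scipy.spatial.transform import Rotation as R
s=sensors.state();r=R.from_rotvec(s["orientation"]).as_matrix()
print("t",round(s["t"],2),"p",s["eef_pos"].round(1),"yaw",np.arctan2(r[1,0],r[0,0]).round(3),"w",round(s["gripper_width"],1),"F",s["contact_force"].round(1),"q6",s["qpos"][5].round(2))
E
python3 st.py
```

```text
t: 1.2
eef_pos: [532.5, -354.2, 230.8]
orientation: [2.223, -2.219, -0.001]
contact_force: [-0.0, -0.3, 0.4]
gripper_width: 85.0
t 1.2 p [ 532.5 -354.2  230.8] yaw -1.569 w 85.0 F [-0.  -0.3  0.4] q6 0.9
```

```bash
python3 -m jog '[[0,0,-0.8,0],[0,0,-0.8,0],[0,0,-0.8,0],[0,0,-0.8,0],[0,0,0,0],[0,0,0,0]]' 1
cat > snap.py <<'E'
import sys
from h2 import *
# name tag u0 v0 u1 v1 scale
n,tag,u0,v0,u1,v1,s=sys.argv[1],sys.argv[2],*map(int,sys.argv[3:7]),float(sys.argv[7])
im=imaging.get_image(n);np.savez(tag+".npz",**im)
cv2.imwrite(f"pics/{tag}.png",cv2.resize(im["color"][v0:v1,u0:u1,::-1],None,fx=s,fy=s,interpolation=cv2.INTER_CUBIC))
E
python3 snap.py scene s1 340 100 480 220 5; python3 st.py
```

```text
t: 1.8
eef_pos: [532.2, -354.5, 71.2]
orientation: [2.222, -2.221, -0.002]
contact_force: [0.5, -0.9, 1.6]
gripper_width: 85.3
t 1.85 p [ 533.6 -355.4   73.4] yaw -1.57 w 85.2 F [-0.4 -0.9  0.4] q6 0.9
```

View pics/s1.png

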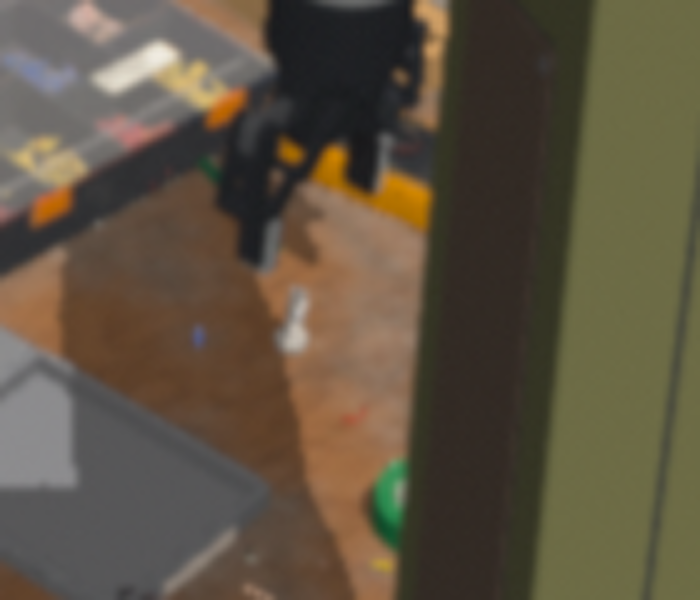

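```bash
python3 - <<'E'
from h import *
im=load("s1.npz")
for p in[(533,-312,85),(533,-398,85),(533,-355,73),(533,-355,6),(533,-355,38),(533,-355,0)]:
    u,v=proj(im,p);print(p,round((u-340)*5),round((v-100)*5))
E
```

```text
(533, -312, 85) 259 256
(533, -398, 85) 358 182
(533, -355, 73) 307 236
(533, -355, 6) 293 332
(533, -355, 38) 299 287
(533, -355, 0) 292 340
```

```bash
python3 -m jog '[[0,0,-0.4,0],[0,0,-0.4,0],[0,0,-0.4,0],[0,0,0,0],[0,0,0,0]]' 1; python3 snap.py scene s2 340 100 480 220 5; python3 st.py
```

```text
t: 2.35
eef_pos: [534.5, -355.1, 14.0]
orientation: [-2.223, 2.219, -0.006]
contact_force: [0.6, 0.4, 0.4]
gripper_width: 85.7
t 2.4 p [ 534.8 -355.3   14.4] yaw -1.569 w 85.4 F [-0.4 -0.4  0.2] q6 0.9
```

View pics/s2.png

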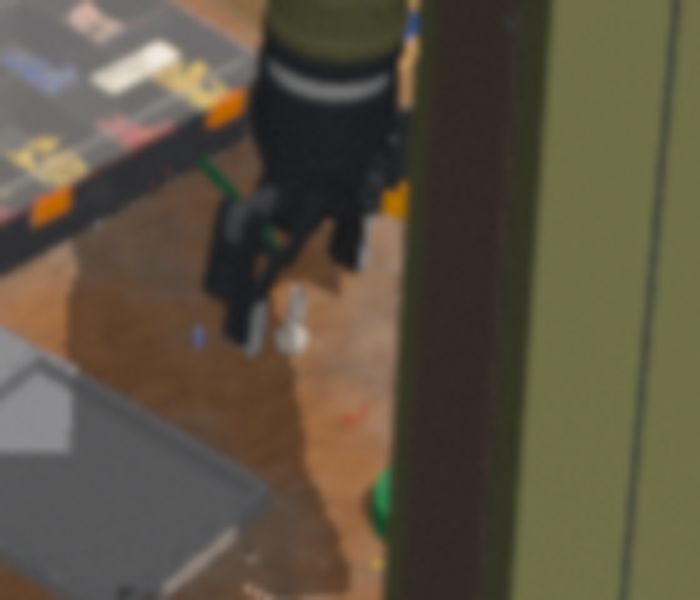

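```bash
python3 -m jog '[[0,0,0,0],[0,0,0,0],[0,0,0,0],[0,0,0,0],[0,0,0,0],[0,0,0,0],[0,0,0,0],[0,0,0,0],[0,0,0,0],[0,0,0,0]]' -1;  python3 st.py
```

```text
t: 3.4
eef_pos: [533.2, -353.8, 11.3]
orientation: [-2.223, 2.22, 0.0]
contact_force: [0.8, 0.2, -0.6]
gripper_width: 7.6
t 3.4 p [ 533.2 -353.8   11.3] yaw -1.569 w 7.6 F [ 0.8  0.2 -0.6] q6 0.9
```

```bash
python3 -m jog '[[0,0,0.3,0],[0,0,0.5,0],[0,0,0.8,0],[0,0,0,0],[0,0,0,0]]'; python3 snap.py scene s3 340 100 480 220 5; python3 st.py
```

```text
t: 3.9
eef_pos: [534.4, -354.7, 94.3]
orientation: [-2.223, 2.219, -0.007]
contact_force: [0.2, 0.2, -0.0]
gripper_width: 7.5
t 3.95 p [ 533.4 -353.9   92.3] yaw -1.569 w 7.7 F [-0.1 -0.1  0.1] q6 0.9
```

View pics/s3.png

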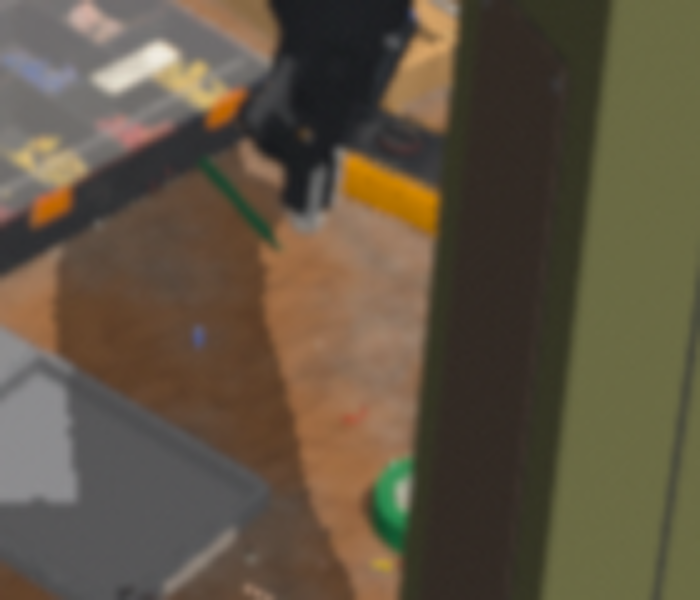

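```bash
python3 -m jog '[[0.2,0.88,0,0],[0.2,0.88,0,0],[0.2,0.88,0,0],[0.2,0.88,0,0],[0,0,0,0],[0,0,0,0],[0,0,-0.7,0],[0,0,-0.5,0],[0,0,0,0],[0,0,0,0],[0,0,-0.2,0],[0,0,0,0]]'; python3 snap.py scene s4 260 120 400 240 5; python3 st.py
```

```text
t: 5.15
eef_pos: [573.2, -178.3, 21.4]
orientation: [-2.223, 2.22, -0.0]
contact_force: [0.2, 0.6, -1.0]
gripper_width: 7.6
t 5.2 p [ 573.3 -178.1   21.7] yaw -1.569 w 7.8 F [-0.4 -0.5 -0.8] q6 1.18
```

View pics/s4.png

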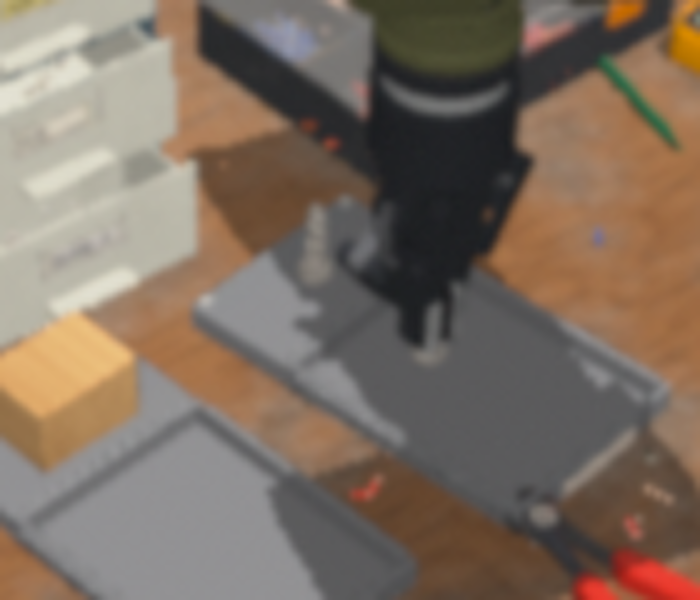

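```bash
python3 -m jog '[[0,0,0,0],[0,0,0,0]]';python3 st.py; python3 -m jog '[[0,0,-0.06,0],[0,0,0,0],[0,0,0,0]]';python3 st.py
```

```text
t: 5.4
eef_pos: [573.6, -177.9, 22.0]
orientation: [-2.223, 2.219, -0.002]
contact_force: [0.3, -0.4, 0.1]
gripper_width: 7.8
t 5.4 p [ 573.6 -177.9   22. ] yaw -1.569 w 7.8 F [ 0.3 -0.4  0.1] q6 1.18
t: 5.7
eef_pos: [573.0, -177.7, 18.2]
orientation: [2.223, -2.219, -0.0]
contact_force: [-0.4, 0.1, -0.0]
gripper_width: 7.8
t 5.7 p [ 573.  -177.7   18.2] yaw -1.569 w 7.8 F [-0.4  0.1 -0. ] q6 1.18
```

```bash
for i in 1; do python3 -m jog '[[0,0,-0.04,0],[0,0,0,0],[0,0,0,0]]';done; python3 st.py; python3 -m jog '[[0,0,-0.02,0],[0,0,0,0],[0,0,0,0]]'; python3 st.py
```

```text
t: 6.0
eef_pos: [573.1, -177.8, 16.2]
orientation: [2.223, -2.219, -0.0]
contact_force: [0.5, 1.0, -0.6]
gripper_width: 7.5
t 6.0 p [ 573.1 -177.8   16.2] yaw -1.569 w 7.5 F [ 0.5  1.  -0.6] q6 1.18
t: 6.3
eef_pos: [573.2, -177.8, 15.3]
orientation: [2.223, -2.219, -0.0]
contact_force: [-0.0, -0.0, 0.1]
gripper_width: 7.9
t 6.3 p [ 573.2 -177.8   15.3] yaw -1.569 w 7.9 F [-0.  -0.   0.1] q6 1.18
```

```bash
python3 -m jog '[[0,0,-0.02,0],[0,0,0,0],[0,0,0,0]]'; python3 st.py; python3 -m jog '[[0,0,-0.02,0],[0,0,0,0],[0,0,0,0]]'; python3 st.py
```

```text
t: 6.6
eef_pos: [573.4, -177.9, 15.0]
orientation: [-2.223, 2.219, -0.001]
contact_force: [-0.8, 0.0, 5.1]
gripper_width: 7.6
t 6.6 p [ 573.4 -177.9   15. ] yaw -1.569 w 7.6 F [-0.8  0.   5.1] q6 1.18
t: 6.9
eef_pos: [573.6, -177.9, 14.9]
orientation: [-2.223, 2.219, -0.0]
contact_force: [-3.8, 1.9, 11.1]
gripper_width: 7.3
t 6.9 p [ 573.6 -177.9   14.9] yaw -1.569 w 7.3 F [-3.8  1.9 11.1] q6 1.18
```

```bash
python3 -m jog '[[0,0,0.02,0],[0,0,0,0]]'; python3 -m jog '[[0,0,0,0],[0,0,0,0],[0,0,0,0],[0,0,0,0],[0,0,0,0]]' -0.1;python3 st.py; python3 -m jog '[[0,0,0.3,0],[0,0,0.6,0],[0,0,0.8,0],[0,0,0.9,0],[0,0,0,0]]'; python3 snap.py scene s5 260 120 400 240 5; python3 st.py
```

```text
t: 7.1
eef_pos: [573.5, -177.9, 14.9]
orientation: [-2.223, 2.219, -0.001]
contact_force: [-2.2, 0.7, 6.5]
gripper_width: 8.2
t: 7.6
eef_pos: [573.0, -177.8, 14.1]
orientation: [2.223, -2.219, -0.0]
contact_force: [-0.3, 0.1, -0.3]
gripper_width: 38.4
t 7.6 p [ 573.  -177.8   14.1] yaw -1.569 w 38.4 F [-0.3  0.1 -0.3] q6 1.18
t: 8.1
eef_pos: [577.9, -179.7, 154.3]
orientation: [-2.219, 2.215, -0.023]
contact_force: [0.1, -0.3, 0.9]
gripper_width: 38.6
t 8.15 p [ 576.2 -179.   150.7] yaw -1.569 w 38.5 F [0.2 0.1 0.1] q6 1.18
```

View pics/s5.png

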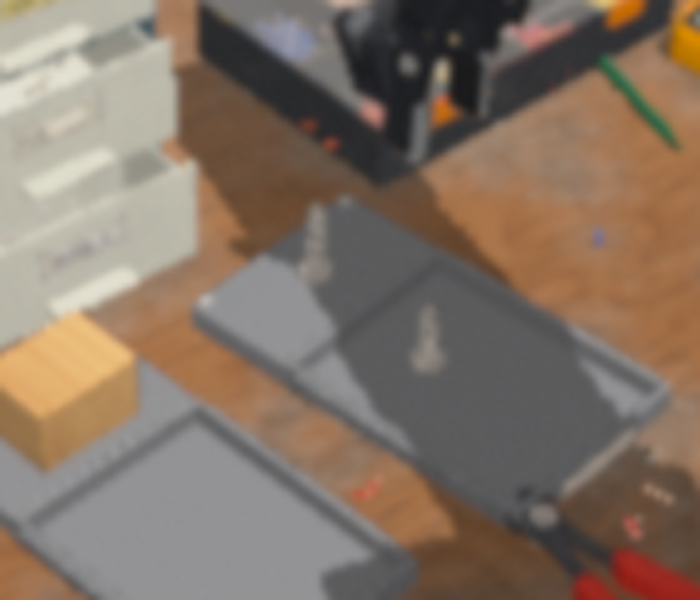

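```bash
python3 -m jog '[[-0.33,0.87,0,0],[-0.33,0.87,0,0],[-0.33,0.87,0,0],[-0.33,0.87,0,0],[-0.33,0.87,0,0],[-0.33,0.87,0,0],[-0.33,0.87,0,0],[-0.33,0.87,0,0],[-0.33,0.87,0,0],[-0.33,0.87,0,0],[-0.33,0.87,0,0],[0,0,0,0]]' 0.4;python3 -m jog '[[0,0,0,0],[0,0,-0.7,0],[0,0,-0.7,0],[0,0,0,0],[0,0,0,0],[0,0,0,0]]'; python3 snap.py scene s6 190 260 330 380 5; python3 st.py
```

```text
t: 9.35
eef_pos: [389.1, 304.3, 143.9]
orientation: [2.23, -2.212, -0.002]
contact_force: [-0.2, -0.0, 0.2]
gripper_width: 59.8
t: 9.95
eef_pos: [393.3, 300.8, 76.3]
orientation: [-2.22, 2.219, -0.001]
contact_force: [0.2, -0.1, 1.1]
gripper_width: 59.5
t 10.0 p [393.4 301.   76.6] yaw -1.57 w 59.9 F [ 0.4 -0.1  0.2] q6 2.11
```

View pics/s6.png

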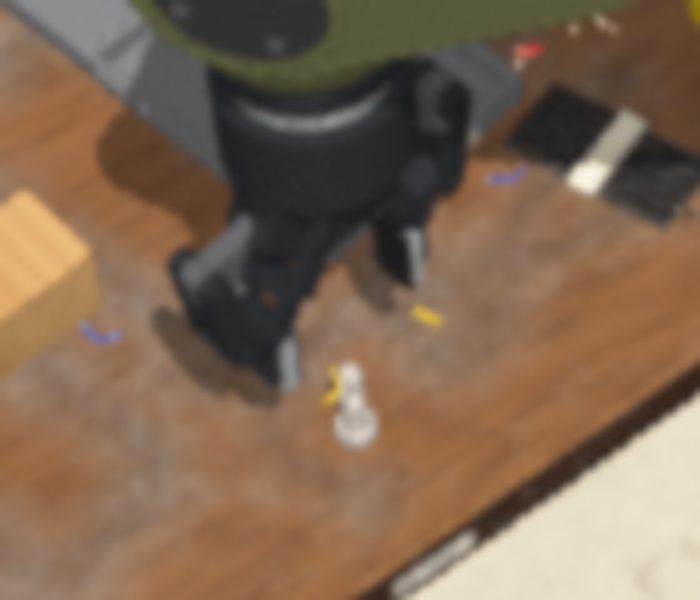

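```bash
python3 - <<'E'
from h import *
im=load("s6.npz")
for p in[(393,300.5,84),(393,331,84),(393,270,84),(393,300.5,6),(393,300.5,46)]:
    u,v=proj(im,p);print(p,round((u-190)*5),round((v-260)*5))
E
```

```text
(393, 300.5, 84) 341 317
(393, 331, 84) 285 364
(393, 270, 84) 396 272
(393, 300.5, 6) 354 421
(393, 300.5, 46) 348 369
```

```bash
python3 -m jog '[[0,0,-0.4,0],[0,0,-0.4,0],[0,0,-0.3,0],[0,0,-0.18,0],[0,0,0,0],[0,0,0,0]]'; python3 snap.py scene s7 190 260 330 380 5; python3 st.py
```

```text
t: 10.6
eef_pos: [392.5, 301.2, 11.5]
orientation: [-2.222, 2.218, -0.001]
contact_force: [0.9, 0.7, 0.7]
gripper_width: 59.5
t 10.65 p [392.7 301.3  11.7] yaw -1.569 w 60.0 F [-0.3  0.1  1.2] q6 2.11
```

View pics/s7.png

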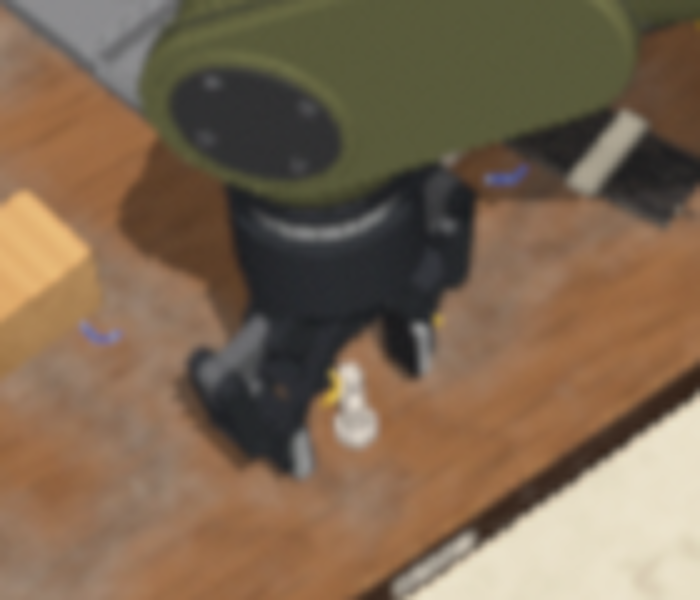

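```bash
python3 -m jog '[[0,0,0,0],[0,0,0,0],[0,0,0,0],[0,0,0,0],[0,0,0,0],[0,0,0,0],[0,0,0,0],[0,0,0,0],[0,0,0,0]]' -1;  python3 st.py;  python3 -m jog '[[0,0,0.3,0],[0,0,0.5,0],[0,0,0.8,0],[0,0,0.4,0],[0,0,0,0],[0,0,0,0]]'; python3 snap.py scene s8 190 260 330 380 5; python3 st.py
```

```text
t: 11.55
eef_pos: [391.8, 300.8, 10.5]
orientation: [-2.223, 2.219, -0.0]
contact_force: [-0.8, -2.0, 1.9]
gripper_width: 8.4
t 11.55 p [391.8 300.8  10.5] yaw -1.569 w 8.4 F [-0.8 -2.   1.9] q6 2.11
t: 12.15
eef_pos: [391.4, 300.5, 109.8]
orientation: [2.223, -2.219, -0.0]
contact_force: [-0.2, -0.8, -0.4]
gripper_width: 8.1
t 12.2 p [390.8 300.1 108.7] yaw -1.569 w 8.0 F [-0.6 -0.5 -0.6] q6 2.11
```

View pics/s8.png

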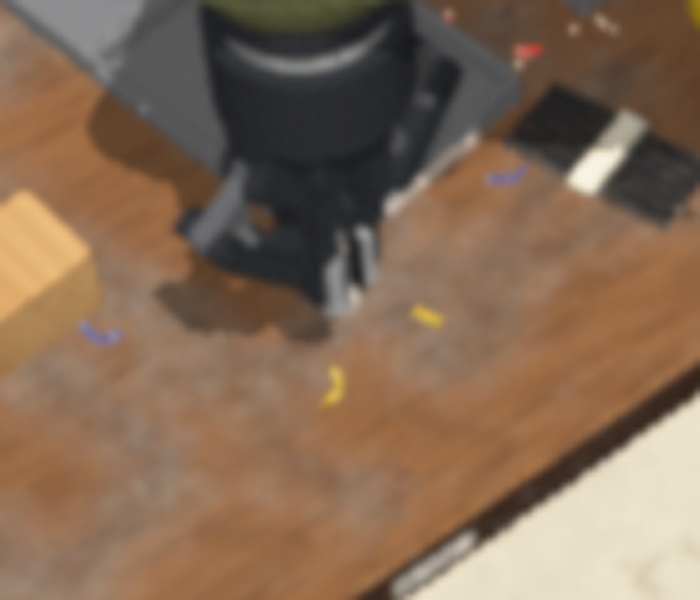

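```bash
python3 -m jog '[[0.22,-0.87,0,0],[0.22,-0.87,0,0],[0.22,-0.87,0,0],[0.22,-0.87,0,0],[0.22,-0.87,0,0],[0.22,-0.87,0,0],[0.22,-0.87,0,0],[0.22,-0.87,0,0],[0.22,-0.87,0,0],[0.22,-0.87,0,0],[0.22,-0.87,0,0],[0,0,0,0]]';python3 -m jog '[[0,0,0,0],[0,0,-0.7,0],[0,0,-0.6,0],[0,0,-0.4,0],[0,0,0,0],[0,0,0,0],[0,0,0,0],[0,0,0,0]]'; python3 snap.py scene s9 260 120 400 240 5; python3 st.py
```

```text
t: 13.4
eef_pos: [512.4, -181.8, 108.2]
orientation: [2.217, -2.224, -0.003]
contact_force: [0.7, -0.2, -0.7]
gripper_width: 8.1
t: 14.2
eef_pos: [513.8, -178.0, 27.0]
orientation: [-2.223, 2.218, -0.004]
contact_force: [-0.3, 0.4, 0.1]
gripper_width: 8.1
t 14.25 p [ 513.7 -178.1   26.9] yaw -1.569 w 8.1 F [-0.2  0.   0.7] q6 1.14
```

View pics/s9.png

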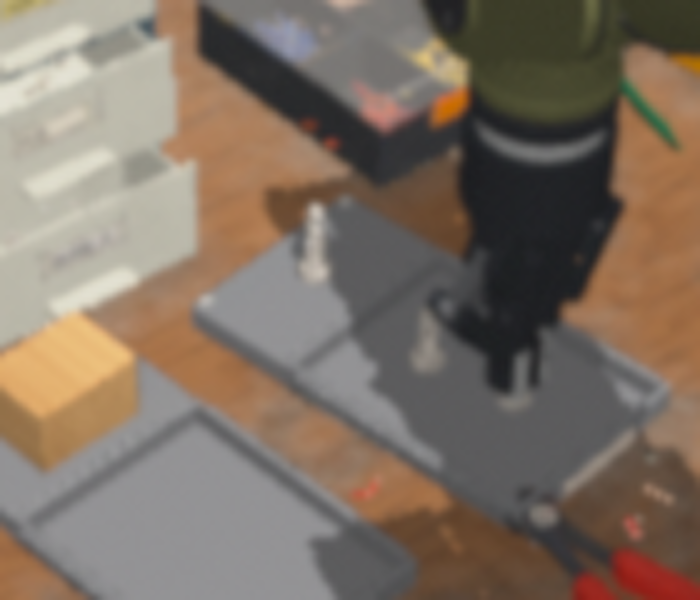

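```bash
python3 -m jog '[[0,0,-0.18,0],[0,0,0,0],[0,0,0,0],[0,0,0,0]]'; python3 st.py;python3 -m jog '[[0,0,-0.04,0],[0,0,0,0],[0,0,0,0]]'; python3 st.py; python3 -m jog '[[0,0,-0.02,0],[0,0,0,0],[0,0,0,0]]'; python3 st.py
```

```text
t: 14.65
eef_pos: [512.6, -177.8, 16.2]
orientation: [2.223, -2.22, -0.0]
contact_force: [-0.4, 1.2, -0.7]
gripper_width: 7.9
t 14.65 p [ 512.6 -177.8   16.2] yaw -1.569 w 7.9 F [-0.4  1.2 -0.7] q6 1.14
t: 14.95
eef_pos: [512.9, -178.0, 14.5]
orientation: [-2.223, 2.219, -0.001]
contact_force: [0.4, -0.8, 0.4]
gripper_width: 8.2
t 14.95 p [ 512.9 -178.    14.5] yaw -1.569 w 8.2 F [ 0.4 -0.8  0.4] q6 1.14
t: 15.25
eef_pos: [513.1, -178.0, 14.4]
orientation: [-2.223, 2.219, -0.001]
contact_force: [-2.3, 0.7, 5.9]
gripper_width: 8.3
t 15.25 p [ 513.1 -178.    14.4] yaw -1.569 w 8.3 F [-2.3  0.7  5.9] q6 1.14
```

Contact as expected; release.

```bash
python3 -m jog '[[0,0,0,0],[0,0,0,0],[0,0,0,0],[0,0,0,0],[0,0,0,0]]' -0.1;python3 -m jog '[[0,0,0.3,0],[0,0,0.6,0],[0,0,0.8,0],[0,0,0.9,0],[0,0,0,0],[0,0,0,0]]'; python3 snap.py scene s10 260 120 440 240 4; python3 st.py
```

```text
t: 15.75
eef_pos: [512.5, -177.7, 13.1]
orientation: [2.223, -2.219, -0.001]
contact_force: [0.5, 0.1, 0.0]
gripper_width: 38.3
t: 16.35
eef_pos: [513.9, -178.4, 146.3]
orientation: [-2.222, 2.218, -0.007]
contact_force: [-0.1, 0.1, -1.2]
gripper_width: 38.3
t 16.4 p [ 512.8 -177.8  144.2] yaw -1.569 w 38.1 F [-0.5  0.4 -0.6] q6 1.14
```

View pics/s10.png

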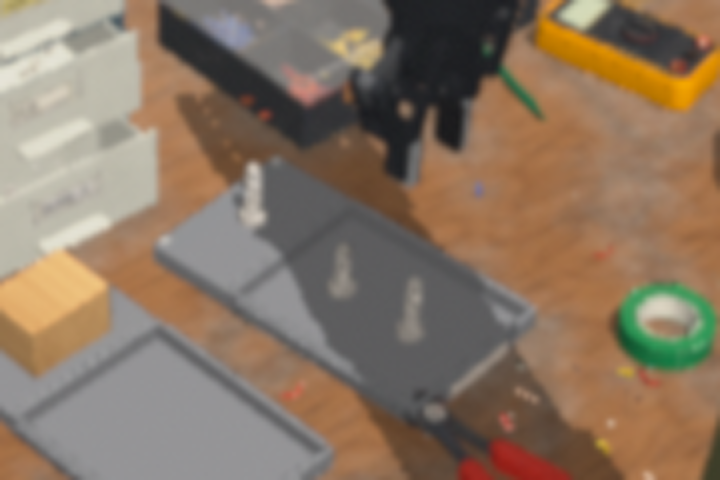

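```bash
python3 - <<'E'
from h2 import *
im=load("s10.npz");h=hsv(im);m=blobs(cv2.inRange(h,(60,80,20),(95,255,255))>0,(425,202),15)
P=cnt(m)[:,0];print(m.sum(),P.min(0),P.max(0))
# top rim points: fill contour upper hull; centroid of hull at mid height
print(onz(im,*cv2.fitEllipse(cnt(m))[0],9.5))
# hole centre at top
hole=cv2.morphologyEx(m.astype(np.uint8),cv2.MORPH_CLOSE,np.ones((15,15)))-m.astype(np.uint8)
E
```

```text
253 [415 191] [438 211]
[ 393.10352422 -291.8214032     9.5       ]
```

```bash
python3 -m jog '[[-0.6,-0.57,0,0],[-0.6,-0.57,0,0],[-0.6,-0.57,0,0],[-0.6,-0.57,0,0],[0,0,0,0],[0,0,-0.8,0],[0,0,-0.8,0],[0,0,0,0],[0,0,0,0],[0,0,0,0]]' 1; python3 snap.py scene s11 340 120 500 240 5; python3 st.py
```

```text
t: 17.4
eef_pos: [393.9, -292.4, 65.1]
orientation: [-2.224, 2.219, -0.004]
contact_force: [-0.3, 0.7, -0.2]
gripper_width: 85.7
t 17.45 p [ 394.1 -292.7   65.6] yaw -1.568 w 85.3 F [ 0.7 -0.6 -0.3] q6 0.82
```

View pics/s11.png

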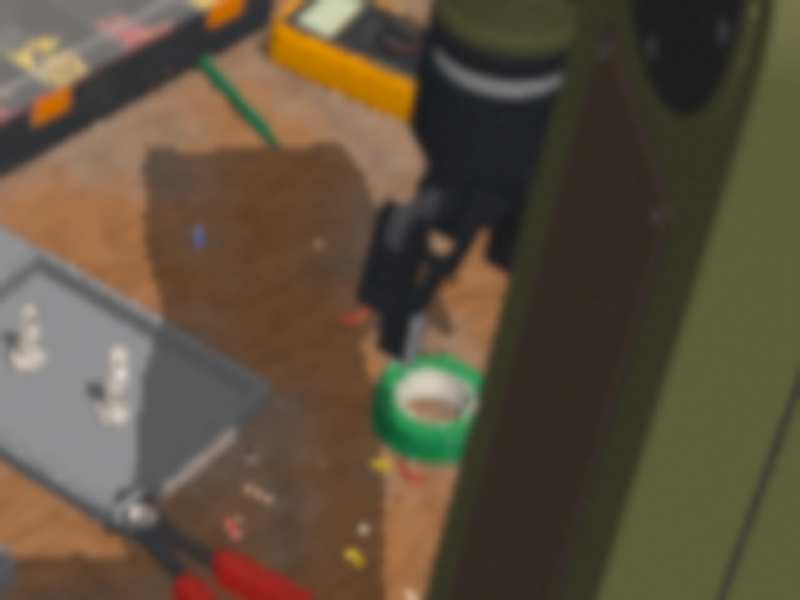

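```bash
python3 -m jog '[[0,0,-0.4,0],[0,0,-0.3,0],[0,0,-0.2,0],[0,0,-0.2,0],[0,0,0,0],[0,0,0,0]]' 1; python3 st.py;python3 -m jog '[[0,0,-0.16,0],[0,0,0,0],[0,0,0,0]]'; python3 snap.py scene s12 340 120 500 240 5; python3 st.py
```

```text
t: 18.05
eef_pos: [393.0, -292.1, 8.8]
orientation: [-2.223, 2.219, -0.001]
contact_force: [0.3, -0.5, 0.8]
gripper_width: 85.4
t 18.05 p [ 393.  -292.1    8.8] yaw -1.569 w 85.4 F [ 0.3 -0.5  0.8] q6 0.82
t: 18.35
eef_pos: [392.6, -291.7, 0.2]
orientation: [2.223, -2.219, -0.001]
contact_force: [-0.4, -0.6, -0.1]
gripper_width: 85.3
t 18.4 p [ 3.927e+02 -2.918e+02  3.000e-01] yaw -1.569 w 85.3 F [-0.3  0.4 -0.4] q6 0.82
```

View pics/s12.png

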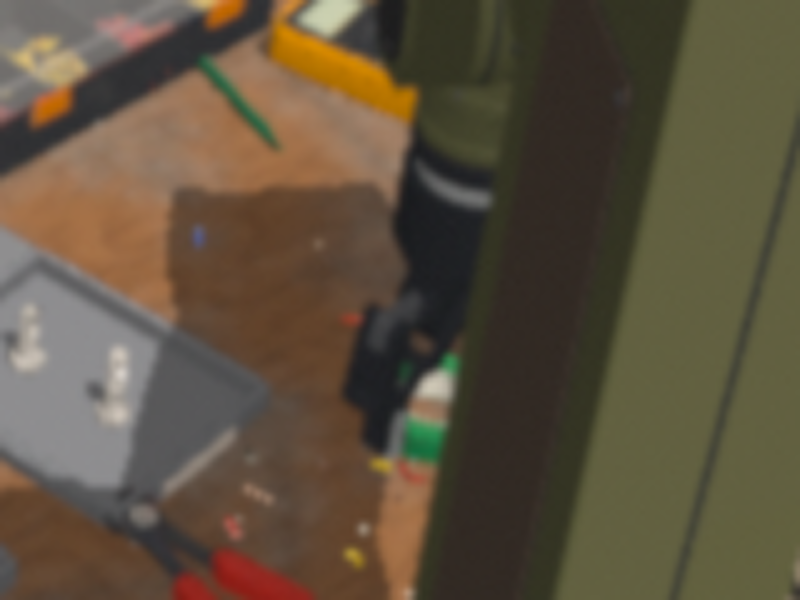

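```bash
python3 -m jog '[[0,0,0,0],[0,0,0,0],[0,0,0,0],[0,0,0,0],[0,0,0,0],[0,0,0,0]]' -1;  python3 st.py;  python3 -m jog '[[0,0,0.3,0],[0,0,0.5,0],[0,0,0.8,0],[0,0,0.4,0],[0,0,0,0],[0,0,0,0]]'; python3 snap.py scene s13 340 120 500 240 5; python3 st.py
```

```text
t: 19.0
eef_pos: [393.3, -292.4, 1.4]
orientation: [2.223, -2.219, 0.003]
contact_force: [-0.4, 0.6, 6.6]
gripper_width: 61.3
t 19.0 p [ 393.3 -292.4    1.4] yaw -1.569 w 61.3 F [-0.4  0.6  6.6] q6 0.82
t: 19.6
eef_pos: [392.4, -291.5, 99.8]
orientation: [-2.223, 2.219, 0.0]
contact_force: [0.1, 0.5, -0.9]
gripper_width: 61.1
t 19.65 p [ 391.8 -291.    98.7] yaw -1.569 w 61.3 F [ 0.4  0.9 -0.8] q6 0.82
```

View pics/s13.png

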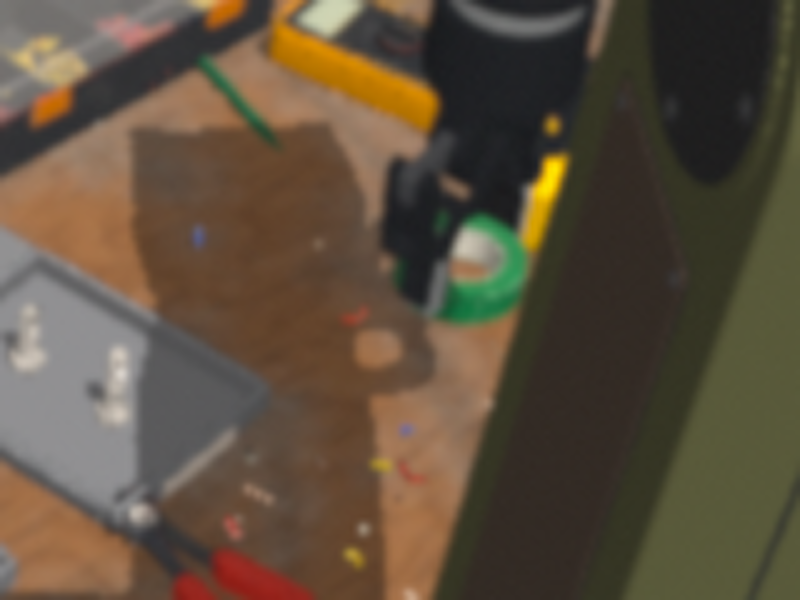

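```bash
python3 -m jog '[[0.32,0.79,0,0],[0.32,0.79,0,0],[0.32,0.79,0,0],[0.32,0.79,0,0],[0.32,0.79,0,0],[0.32,0.79,0,0],[0.32,0.79,0,0],[0.32,0.79,0,0],[0.32,0.79,0,0],[0.32,0.79,0,0],[0.32,0.79,0,0],[0.32,0.79,0,0]]';python3 -m jog '[[0,0,0,0],[0,0,-0.5,0],[0,0,-0.5,0],[0,0,0,0],[0,0,0,0],[0,0,0,0]]'; python3 snap.py scene s14 170 200 330 320 5; python3 st.py
```

```text
t: 20.85
eef_pos: [583.5, 183.7, 97.3]
orientation: [2.221, -2.216, -0.004]
contact_force: [0.8, -0.5, -0.6]
gripper_width: 60.6
t: 21.45
eef_pos: [585.2, 182.0, 51.0]
orientation: [-2.222, 2.219, -0.001]
contact_force: [0.2, 0.1, -0.8]
gripper_width: 61.2
t 21.5 p [585.6 182.1  51.6] yaw -1.569 w 61.0 F [-0.2 -0.1  0.2] q6 1.78
```

View pics/s14.png

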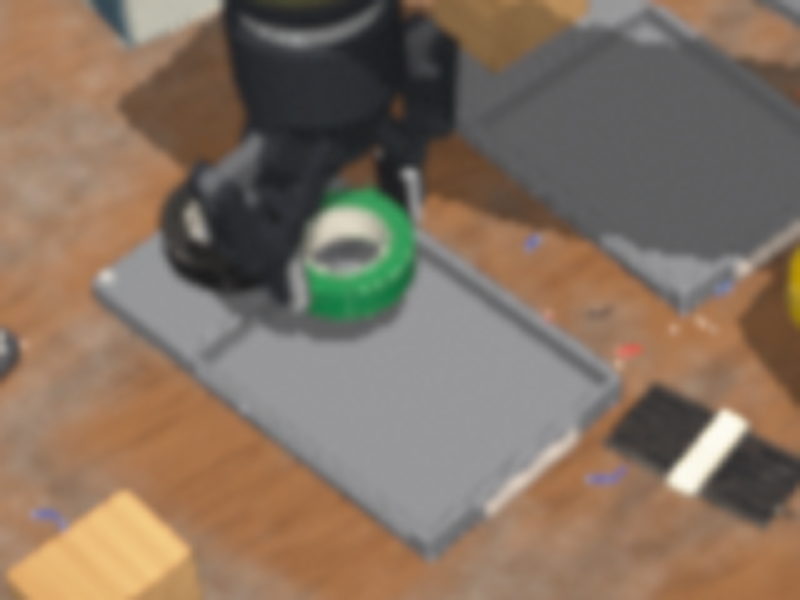

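```bash
python3 - <<'E'
from h2 import *
im=load("s14.npz")
c=lambda u,v,z:onz(im,u/5+170-.4,v/5+200-.4,z)[:2].round(0)
print("front left",c(430,540,18),"front right",c(620,378,18),"shelf end left",c(95,280,18),"wall-left",c(203,358,18))
h=hsv(im);m=blobs(cv2.inRange(h,(60,80,20),(95,255,255))>0,(240,250),20)
q=cv2.fitEllipse(cnt(m));print(q,onz(im,*q[0],60))
print("right edge",c(415,250,60))
E
```

```text
front left [463. 249.] front right [467. 126.] shelf end left [688. 254.] wall-left [615. 250.]
((241.0196990966797, 250.41647338867188), (21.141324996948242, 25.715970993041992), 8.588224411010742) [580.52571812 180.72931419  60.        ]
right edge [563. 161.]
```

```bash
python3 -m jog '[[-0.04,0.07,0,0],[0,0,-0.3,0],[0,0,-0.3,0],[0,0,-0.2,0],[0,0,0,0],[0,0,0,0],[0,0,0,0]]'; python3 st.py; python3 -m jog '[[0,0,-0.05,0],[0,0,0,0],[0,0,0,0]]'; python3 st.py;
```

```text
t: 22.2
eef_pos: [583.1, 185.8, 10.7]
orientation: [-2.223, 2.219, -0.001]
contact_force: [-0.4, 1.2, -0.9]
gripper_width: 61.6
t 22.2 p [583.1 185.8  10.7] yaw -1.569 w 61.6 F [-0.4  1.2 -0.9] q6 1.79
t: 22.5
eef_pos: [582.8, 185.7, 8.0]
orientation: [-2.223, 2.219, -0.0]
contact_force: [0.3, -0.1, -0.3]
gripper_width: 61.4
t 22.5 p [582.8 185.7   8. ] yaw -1.569 w 61.4 F [ 0.3 -0.1 -0.3] q6 1.79
```

```bash
python3 -m jog '[[0,0,-0.04,0],[0,0,0,0],[0,0,0,0]]'; python3 -m jog '[[0,0,-0.02,0],[0,0,0,0],[0,0,0,0]]'; python3 snap.py scene s15 170 200 330 320 5; python3 st.py
```

```text
t: 22.8
eef_pos: [582.6, 185.7, 5.7]
orientation: [2.223, -2.219, -0.0]
contact_force: [0.8, 0.1, -0.9]
gripper_width: 61.5
t: 23.1
eef_pos: [582.8, 185.7, 5.4]
orientation: [-2.223, 2.219, -0.0]
contact_force: [-2.8, -0.3, 5.8]
gripper_width: 60.9
t 23.15 p [582.8 185.7   5.4] yaw -1.569 w 61.1 F [-3.1 -1.   5.5] q6 1.79
```

View pics/s15.png

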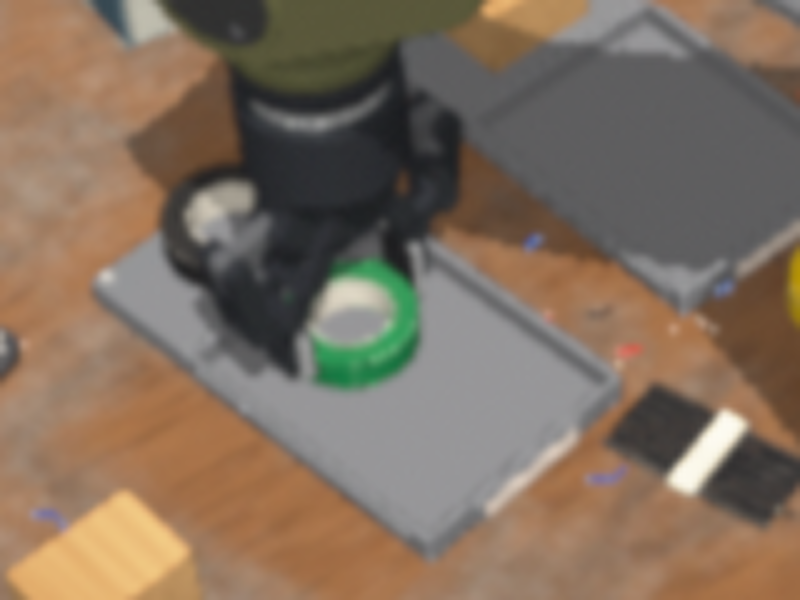

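```bash
python3 -m jog '[[0,0,0,0],[0,0,0,0],[0,0,0,0],[0,0,0,0],[0,0,0,0]]' 0.68;python3 st.py; python3 -m jog '[[0,0,0.2,0],[0,0,0.6,0],[0,0,0.8,0],[0,0,0.5,0],[0,0,0,0],[0,0,0,0]]'; python3 snap.py scene s16 170 200 370 350 4; python3 st.py
```

```text
t: 23.65
eef_pos: [582.6, 185.7, 4.6]
orientation: [2.223, -2.219, -0.0]
contact_force: [0.1, 0.5, 1.1]
gripper_width: 71.9
t 23.65 p [582.6 185.7   4.6] yaw -1.569 w 71.9 F [0.1 0.5 1.1] q6 1.79
t: 24.25
eef_pos: [583.2, 185.8, 111.2]
orientation: [-2.222, 2.218, -0.002]
contact_force: [-0.4, -0.0, -0.3]
gripper_width: 72.2
t 24.3 p [582.2 185.6 109.5] yaw -1.569 w 71.8 F [-0.4  0.1 -0. ] q6 1.79
```

View pics/s16.png

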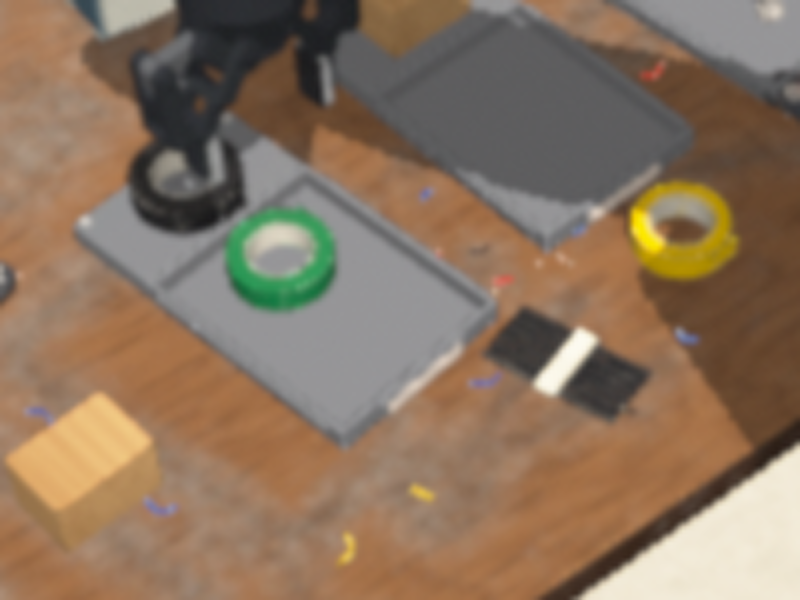

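```bash
python3 - <<'E'
from h2 import *
im=load("s16.npz");h=hsv(im);m=blobs(cv2.inRange(h,(22,120,60),(35,255,255))>0,(340,257),15)
q=cv2.fitEllipse(cnt(m));print(q,onz(im,*q[0],9.5))
E
python3 -m jog '[[-0.6,-0.72,0,0],[-0.6,-0.72,0,0],[-0.6,-0.72,0,0],[-0.6,-0.72,0,0],[-0.6,-0.72,0,0],[0,0,0,0],[0,0,-0.5,0],[0,0,-0.4,0],[0,0,0,0],[0,0,0,0],[0,0,0,0]]' 1; python3 snap.py scene s17 260 180 420 300 5; python3 st.py
```

```text
((339.9443054199219, 257.13934326171875), (23.3018798828125, 26.02490234375), 103.95246124267578) [429.8204241    6.61109477   9.5       ]
t: 25.4
eef_pos: [433.4, 5.9, 65.5]
orientation: [-2.224, 2.219, -0.001]
contact_force: [-0.1, -0.0, -0.7]
gripper_width: 85.5
t 25.45 p [433.6   5.9  65.8] yaw -1.569 w 85.3 F [-0.3 -0.2  0.3] q6 1.46
```

View pics/s17.png

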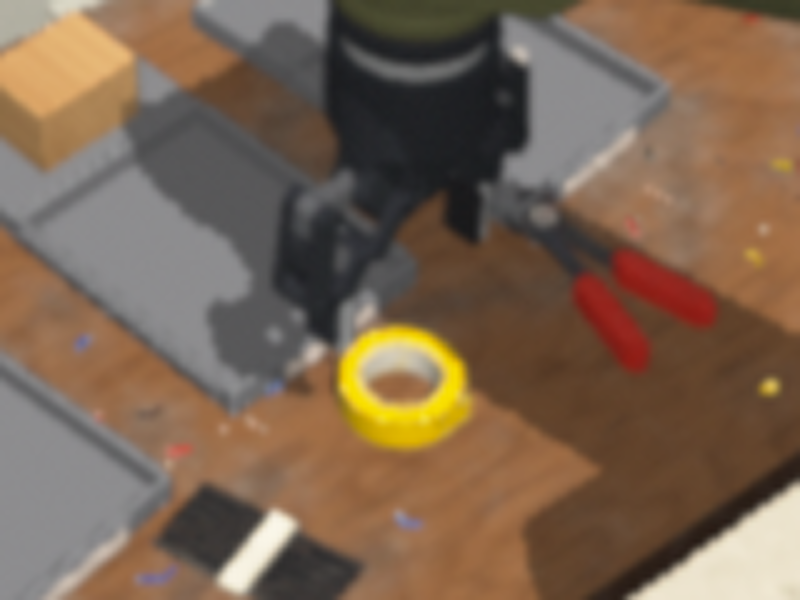

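Aligned to about 2 mm in x and 1 mm in y. Descend in two stages, to TCP z≈1.

```bash
python3 -m jog '[[-0.04,0,-0.4,0],[0,0,-0.4,0],[0,0,-0.2,0],[0,0,-0.1,0],[0,0,0,0],[0,0,0,0]]' 1; python3 st.py;python3 -m jog '[[0,0,-0.14,0],[0,0,0,0],[0,0,0,0]]'; python3 snap.py scene s18 260 180 420 300 5; python3 st.py
```

```text
t: 26.05
eef_pos: [431.5, 5.6, 10.6]
orientation: [-2.223, 2.219, -0.002]
contact_force: [0.5, 0.2, 1.0]
gripper_width: 85.5
t 26.05 p [431.5   5.6  10.6] yaw -1.569 w 85.5 F [0.5 0.2 1. ] q6 1.46
t: 26.35
eef_pos: [430.6, 5.7, 2.8]
orientation: [2.223, -2.219, -0.0]
contact_force: [-0.4, 0.3, -0.7]
gripper_width: 85.6
t 26.4 p [430.7   5.7   2.9] yaw -1.569 w 85.4 F [-0.3  0.1 -0.6] q6 1.46
```

View pics/s18.png

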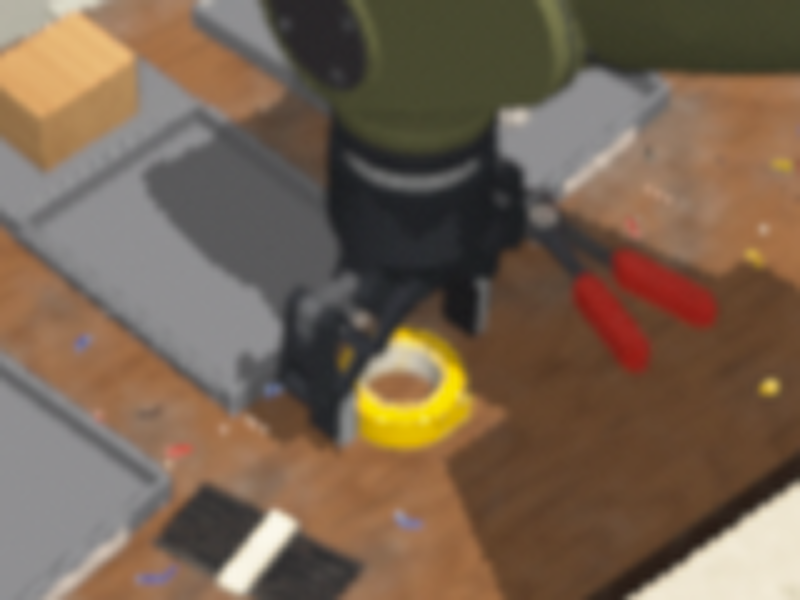

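```bash
python3 -m jog '[[0,0,-0.03,0],[0,0,0,0],[0,0,0,0],[0,0,0,0],[0,0,0,0],[0,0,0,0],[0,0,0,0]]' -1;  python3 st.py;  python3 -m jog '[[0,0,0.3,0],[0,0,0.5,0],[0,0,0.8,0],[0,0,0.2,0],[0,0,0,0],[0,0,0,0]]'; python3 snap.py scene s19 260 180 420 300 5; python3 st.py
```

```text
t: 27.1
eef_pos: [431.3, 5.6, 1.9]
orientation: [-2.223, 2.219, -0.001]
contact_force: [-2.4, -0.1, 5.7]
gripper_width: 57.1
t 27.1 p [431.3   5.6   1.9] yaw -1.569 w 57.1 F [-2.4 -0.1  5.7] q6 1.46
t: 27.7
eef_pos: [429.7, 5.8, 89.9]
orientation: [2.222, -2.219, -0.003]
contact_force: [-0.9, -0.4, -1.4]
gripper_width: 57.2
t 27.75 p [429.2   5.9  89.3] yaw -1.569 w 57.2 F [ 0.9 -0.1 -1.4] q6 1.46
```

View pics/s19.png

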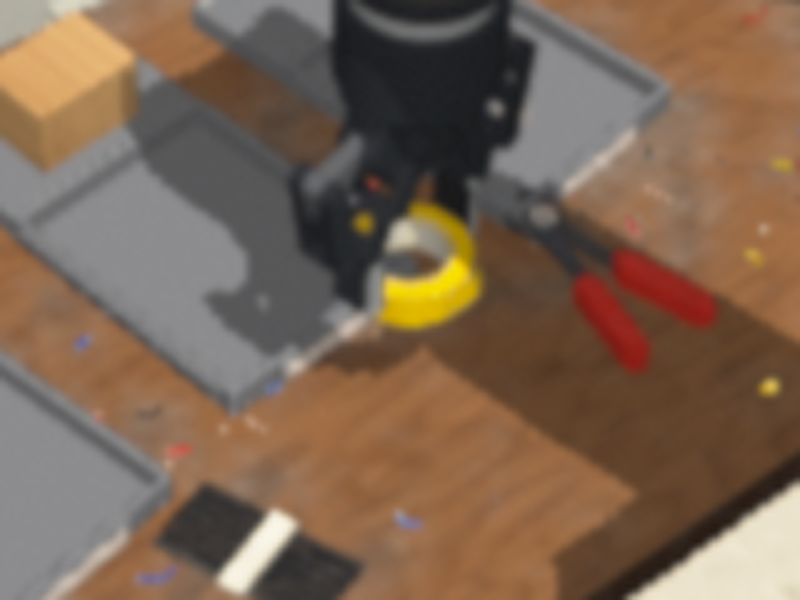

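```bash
python3 -m jog '[[0.31,0.72,0,0],[0.31,0.72,0,0],[0.31,0.72,0,0],[0.31,0.72,0,0],[0.31,0.72,0,0],[0,0,0,0],[0,0,0,0],[0,0,-0.5,0],[0,0,-0.4,0],[0,0,-0.3,0],[0,0,0,0],[0,0,0,0]]'; python3 snap.py scene s20 170 200 330 320 5; python3 st.py
```

```text
t: 28.95
eef_pos: [507.8, 185.1, 31.0]
orientation: [2.222, -2.22, -0.001]
contact_force: [-0.9, -0.6, -0.3]
gripper_width: 57.2
t 29.0 p [508.6 185.4  31.9] yaw -1.57 w 57.7 F [-0.4 -0.2 -0.9] q6 1.82
```

View pics/s20.png

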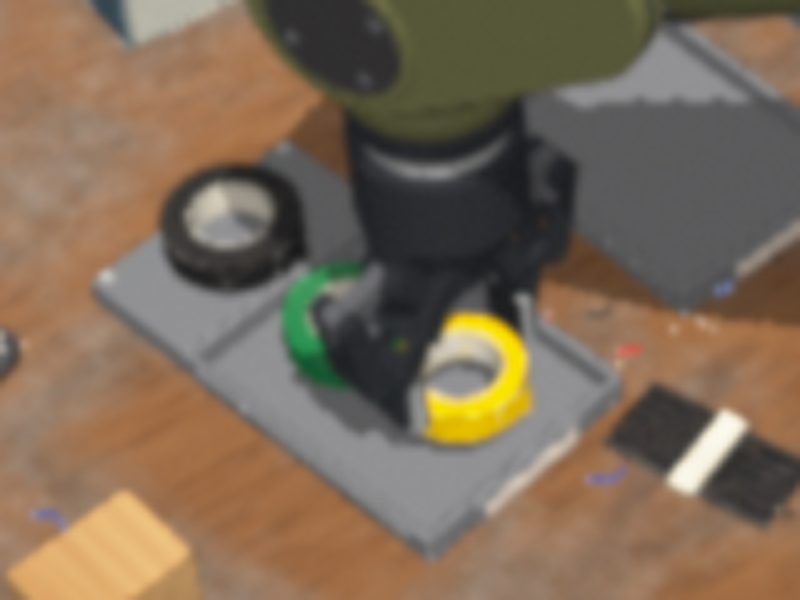

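```bash
python3 -m jog '[[0,0.01,-0.3,0],[0,0,-0.12,0],[0,0,0,0],[0,0,0,0],[0,0,0,0]]'; python3 -m jog '[[0,0,-0.04,0],[0,0,0,0],[0,0,0,0]]'; python3 -m jog '[[0,0,-0.03,0],[0,0,0,0],[0,0,0,0]]'; python3 snap.py scene s21 170 200 330 320 5; python3 st.py
```

```text
t: 29.5
eef_pos: [508.5, 186.3, 10.6]
orientation: [-2.223, 2.219, -0.0]
contact_force: [0.0, -0.5, -0.3]
gripper_width: 57.1
t: 29.8
eef_pos: [508.2, 186.2, 8.4]
orientation: [-2.223, 2.219, -0.0]
contact_force: [0.1, 0.3, -1.4]
gripper_width: 57.0
t: 30.1
eef_pos: [508.1, 186.2, 6.8]
orientation: [2.223, -2.219, -0.0]
contact_force: [0.7, 0.7, 0.7]
gripper_width: 57.3
t 30.15 p [508.2 186.2   6.8] yaw -1.569 w 57.3 F [-0.4  0.  -0.4] q6 1.82
```

View pics/s21.png

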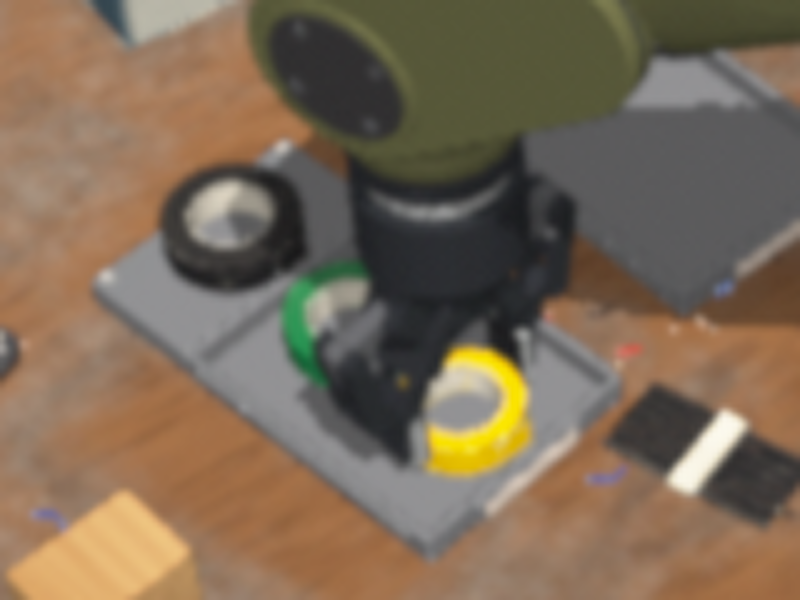

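```bash
python3 -m jog '[[0,0,-0.02,0],[0,0,0,0],[0,0,0,0]]'; python3 st.py; python3 -m jog '[[0,0,-0.02,0],[0,0,0,0],[0,0,0,0]]'; python3 st.py
```

```text
t: 30.45
eef_pos: [508.4, 186.3, 6.0]
orientation: [-2.223, 2.219, -0.0]
contact_force: [0.2, -0.4, 1.9]
gripper_width: 57.3
t 30.45 p [508.4 186.3   6. ] yaw -1.569 w 57.3 F [ 0.2 -0.4  1.9] q6 1.82
t: 30.75
eef_pos: [508.4, 186.2, 6.0]
orientation: [2.223, -2.219, -0.0]
contact_force: [-3.4, -1.2, 6.4]
gripper_width: 57.5
t 30.75 p [508.4 186.2   6. ] yaw -1.569 w 57.5 F [-3.4 -1.2  6.4] q6 1.82
```

```bash
python3 -m jog '[[0,0,0,0],[0,0,0,0],[0,0,0,0],[0,0,0,0],[0,0,0,0]]' 0.6; python3 -m jog '[[0,0,0.2,0],[0,0,0.6,0],[0,0,0.8,0],[0,0,0.6,0],[0,0,0,0],[0,0,0,0]]'; python3 snap.py scene s22 150 200 350 350 4; python3 st.py
```

```text
t: 31.25
eef_pos: [508.1, 186.2, 4.6]
orientation: [2.223, -2.219, -0.0]
contact_force: [0.1, -0.1, 0.1]
gripper_width: 68.2
t: 31.85
eef_pos: [508.9, 186.4, 116.3]
orientation: [-2.222, 2.218, -0.002]
contact_force: [-0.4, -0.1, -1.5]
gripper_width: 68.2
t 31.9 p [507.8 186.1 114.7] yaw -1.569 w 68.3 F [-0.4 -0.2  0.6] q6 1.82
```

View pics/s22.png

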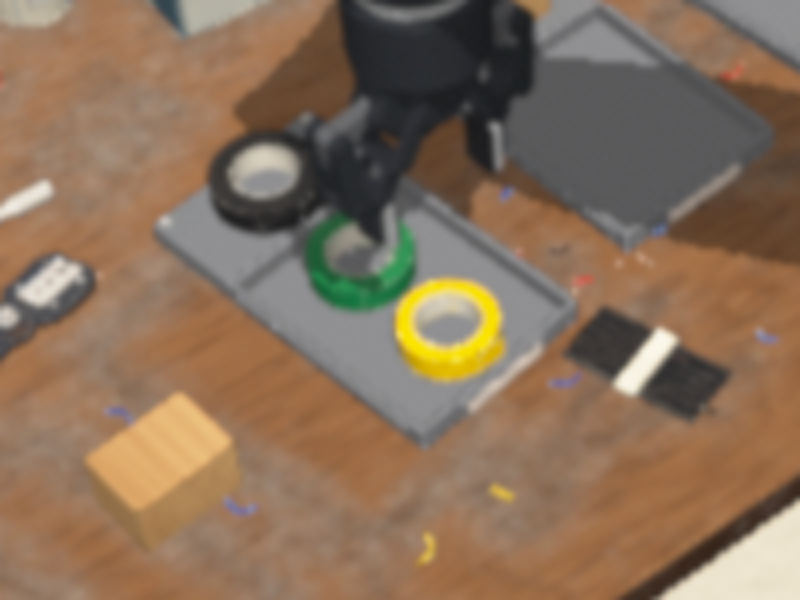

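```bash
python3 -m jog '[[0.06,0.295,0.1,1],[0.06,0.295,0.1,1],[0.06,0.295,0.1,1],[0.06,0.295,0,1],[0.06,0.295,0,1],[0.06,0.295,0,1],[0.06,0.295,0,1],[0.06,0.295,0,1],[0.06,0.295,0,1],[0.06,0.295,0,1],[0.06,0.295,0,1],[0.06,0.295,0,1]]' 1; python3 -m jog '[[0,0,0,0.82],[0,0,0,0],[0,0,0,0],[0,0,0,0]]'; python3 snap.py scene s23 130 220 330 370 4; python3 st.py
```

```text
t: 33.1
eef_pos: [543.0, 363.1, 127.1]
orientation: [3.133, -0.195, -0.006]
contact_force: [0.4, -0.2, -0.3]
gripper_width: 85.2
t: 33.5
eef_pos: [543.7, 362.7, 128.8]
orientation: [3.14, -0.051, -0.002]
contact_force: [-0.5, -0.3, 0.6]
gripper_width: 85.7
t 33.55 p [543.9 362.8 129.2] yaw -0.032 w 85.5 F [-0.  -0.9 -0. ] q6 0.54
```

View pics/s23.png

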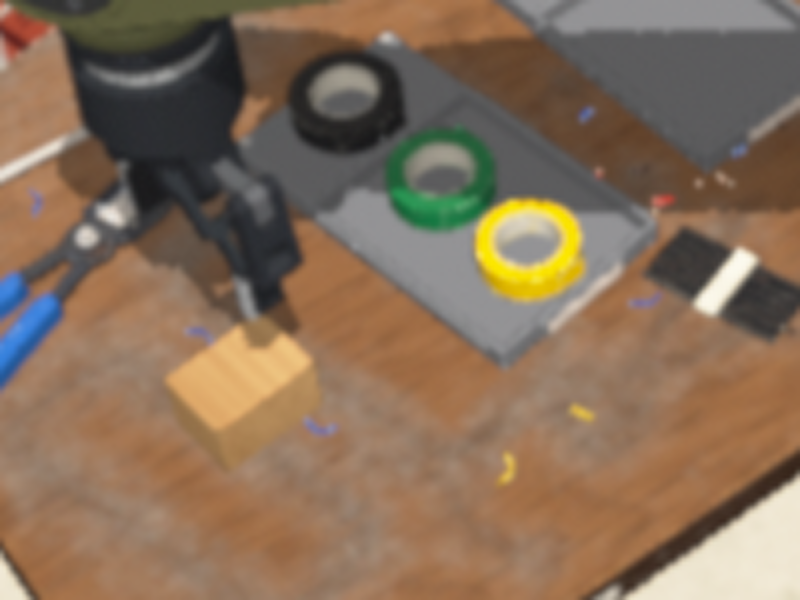

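```bash
python3 -m jog '[[0.02,0,-0.6,0],[0,0,-0.6,0],[0,0,0,0],[0,0,0,0]]'; python3 snap.py scene s24 130 240 290 360 5; python3 st.py
```

```text
t: 33.95
eef_pos: [544.8, 362.8, 69.5]
orientation: [3.141, -0.049, -0.002]
contact_force: [0.3, 0.5, 1.5]
gripper_width: 85.0
t 34.0 p [545.8 363.4  71.1] yaw -0.031 w 85.3 F [-0.1  0.7  0.7] q6 0.54
```

View pics/s24.png

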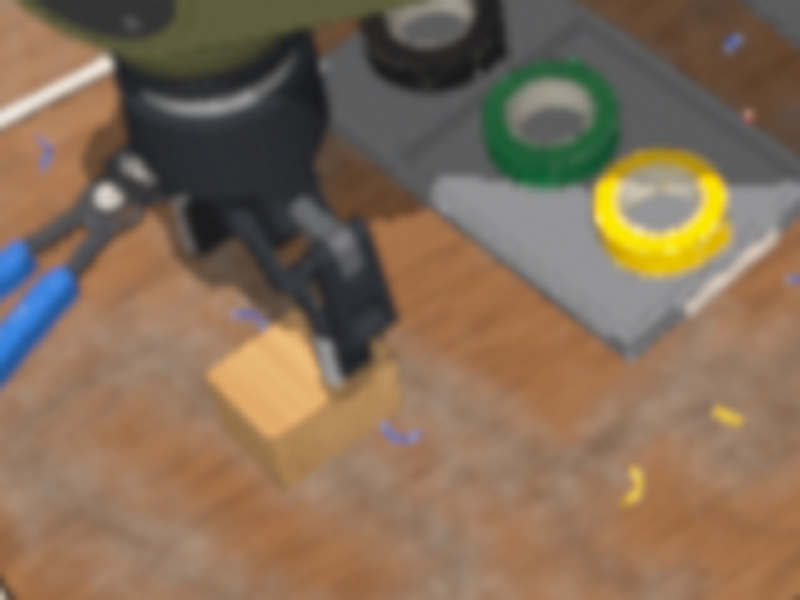

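```bash
python3 -m jog '[[0,0,-0.4,0],[0,0,-0.3,0],[0,0,-0.3,0],[0,0,-0.2,0],[0,0,0,0],[0,0,0,0]]'; python3 snap.py scene s25 130 240 290 360 5; python3 st.py
```

```text
t: 34.6
eef_pos: [545.2, 363.2, 9.7]
orientation: [3.141, -0.048, -0.0]
contact_force: [1.1, -0.0, 1.1]
gripper_width: 85.1
t 34.65 p [545.6 363.5  10.4] yaw -0.031 w 85.5 F [-0.1 -0.5  1. ] q6 0.54
```

View pics/s25.png

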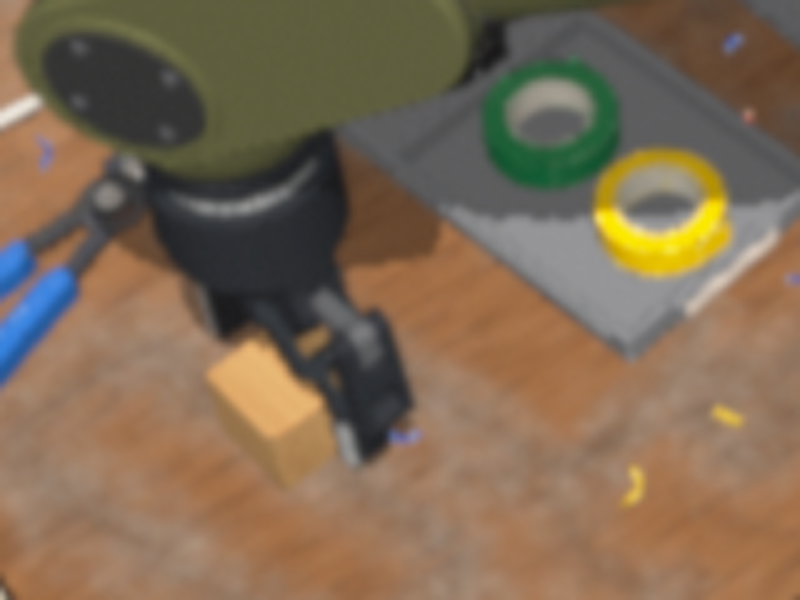

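```bash
python3 -m jog '[[0,0,0,0],[0,0,0,0],[0,0,0,0],[0,0,0,0],[0,0,0,0],[0,0,0,0],[0,0,0,0]]' -1;  python3 st.py;  python3 -m jog '[[0,0,0.2,0],[0,0,0.4,0],[0,0,0.8,0],[0,0,0.6,0],[0,0,0,0],[0,0,0,0]]'; python3 snap.py scene s26 130 240 290 360 5; python3 st.py
```

```text
t: 35.35
eef_pos: [545.8, 363.6, 10.8]
orientation: [-3.14, 0.048, -0.002]
contact_force: [0.3, 0.5, 6.0]
gripper_width: 47.2
t 35.35 p [545.8 363.6  10.8] yaw -0.031 w 47.2 F [0.3 0.5 6. ] q6 0.54
t: 35.95
eef_pos: [545.0, 363.1, 110.0]
orientation: [-3.141, 0.048, -0.0]
contact_force: [0.2, -1.5, -1.8]
gripper_width: 46.9
t 36.0 p [544.1 362.6 108.3] yaw -0.031 w 47.3 F [-0.6 -0.5 -2.5] q6 0.54
```

View pics/s26.png

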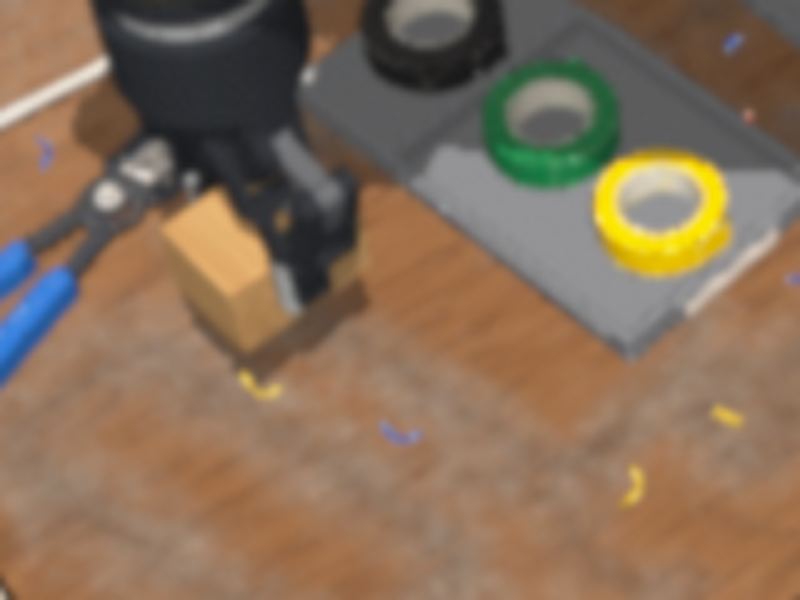

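```bash
python3 -m jog '[[0.03,-0.81,0,0],[0.03,-0.81,0,0],[0.03,-0.81,0,-0.1],[0.03,-0.81,0,-0.1],[0.03,-0.81,0,0],[0.03,-0.81,0,0],[0.03,-0.81,0,0],[0.03,-0.81,0,0],[0.03,-0.81,0,0],[0,0,0,0],[0,0,0,0],[0,0,0,0]]'; python3 -m jog '[[0,0,-0.5,0],[0,0,-0.5,0],[0,0,-0.4,0],[0,0,0,0],[0,0,0,0],[0,0,0,0]]'; python3 snap.py scene s27 220 160 380 280 5; python3 st.py
```

```text
t: 37.2
eef_pos: [557.6, -0.5, 108.2]
orientation: [-3.14, 0.085, 0.005]
contact_force: [-1.0, -0.2, -1.3]
gripper_width: 47.4
t: 37.8
eef_pos: [559.7, -0.8, 41.2]
orientation: [3.14, -0.084, 0.003]
contact_force: [-0.5, -0.0, -1.3]
gripper_width: 47.2
t 37.85 p [559.9  -1.   41.4] yaw -0.054 w 47.0 F [ 0.6  0.  -1.1] q6 -0.04
```

View pics/s27.png

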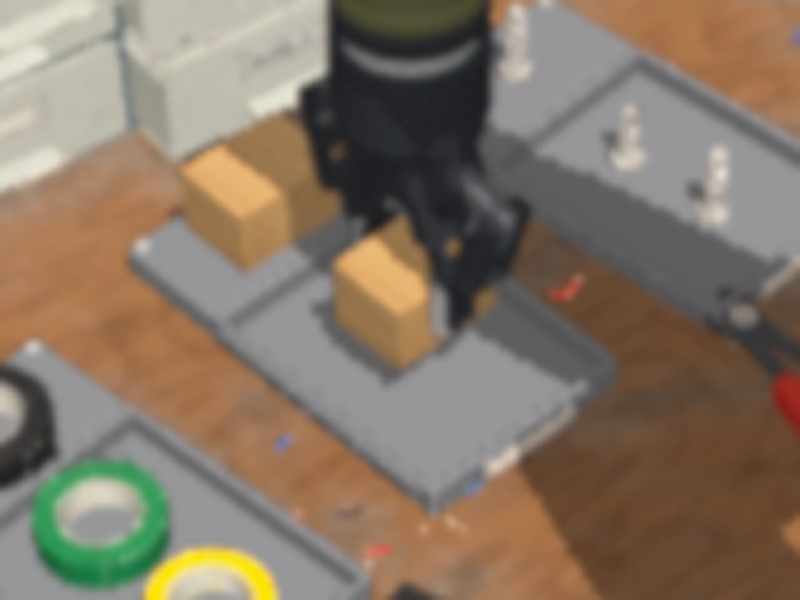

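```bash
python3 -m jog '[[0,0,-0.3,0],[0,0,-0.15,0],[0,0,0,0],[0,0,0,0],[0,0,0,0]]'; python3 st.py; python3 -m jog '[[0,0,-0.04,0],[0,0,0,0],[0,0,0,0]]'; python3 -m jog '[[0,0,-0.03,0],[0,0,0,0],[0,0,0,0]]';
```

```text
t: 38.35
eef_pos: [558.9, -1.4, 17.5]
orientation: [3.14, -0.086, 0.001]
contact_force: [-0.0, 1.0, -0.9]
gripper_width: 47.1
t 38.35 p [558.9  -1.4  17.5] yaw -0.055 w 47.1 F [-0.   1.  -0.9] q6 -0.04
t: 38.65
eef_pos: [558.7, -1.3, 15.4]
orientation: [-3.14, 0.086, -0.0]
contact_force: [-0.4, -0.3, -1.6]
gripper_width: 47.0
t: 38.95
eef_pos: [559.1, -1.4, 14.7]
orientation: [3.14, -0.086, 0.001]
contact_force: [-2.2, -0.1, 6.3]
gripper_width: 47.1
```

Contact at the expected height; release and lift.

```bash
python3 -m jog '[[0,0,0,0],[0,0,0,0],[0,0,0,0],[0,0,0,0],[0,0,0,0],[0,0,0,0]]' 0.5; python3 -m jog '[[0,0,0.2,0],[0,0,0.6,0],[0,0,0.8,0],[0,0,0.8,0],[0,0,0.8,0],[0,0,0,0],[0,0,0,0]]'; python3 -m jog '[[-0.8,0,0.4,0],[-0.8,0,0.4,0],[-0.5,0,0,0],[0,0,0,0],[0,0,0,0],[0,0,0,0],[0,0,0,0]]';python3 st.py; python3 snap.py scene s28 150 110 450 335 2.6;python3 snap.py top t28 160 140 435 285 2.9
```

```text
t: 39.55
eef_pos: [558.7, -1.3, 13.8]
orientation: [-3.14, 0.086, 0.0]
contact_force: [0.6, -1.1, 0.2]
gripper_width: 64.3
t: 40.25
eef_pos: [559.6, -1.4, 176.2]
orientation: [3.14, -0.086, 0.006]
contact_force: [0.5, 0.8, -1.4]
gripper_width: 64.1
t: 40.95
eef_pos: [454.0, -1.3, 213.1]
orientation: [-3.14, 0.086, 0.002]
contact_force: [0.1, -0.2, -0.3]
gripper_width: 64.0
t 40.95 p [454.   -1.3 213.1] yaw -0.055 w 64.0 F [ 0.1 -0.2 -0.3] q6 -0.07
```

View pics/s28.png

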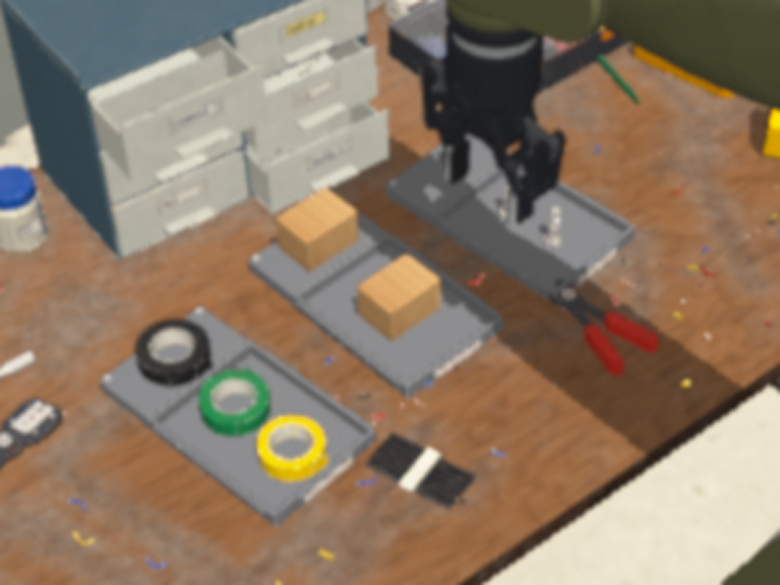

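View pics/t28.png

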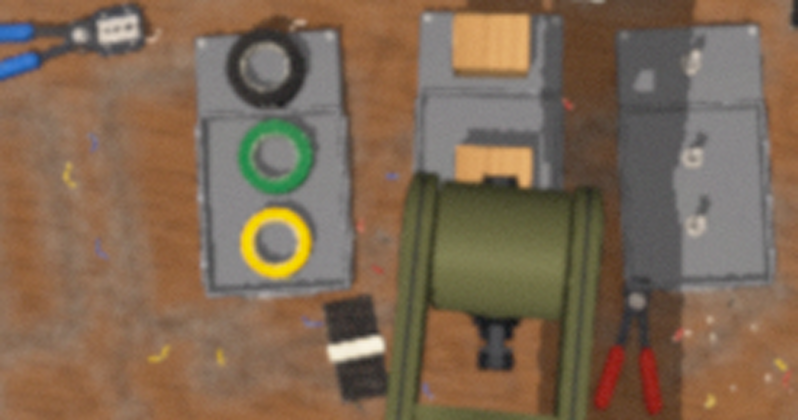

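```bash
python3 - <<'E'
from h2 import *
im=load("s28.npz");W=cloud(im);h=hsv(im)
for nm,lo,hi,p in(("green",(60,80,20),(95,255,255),(240,264)),("yellow",(22,120,60),(35,255,255),(262,281)),("block",(8,40,185),(25,170,255),(304,219))):
    m=blobs(cv2.inRange(h,lo,hi)>0,p,12)
    z=W[m];print(nm,m.sum(),np.nanmedian(z,0).round(1),"z 90%",np.nanpercentile(z[:,2],90).round(1))
print(sensors.state()["contact_force"].round(1))
arm.sign_off()
E
```

```text
green 364 [571.9 195.4  21.1] z 90% 24.8
yellow 372 [497.7 194.9  21.2] z 90% 25.2
block 382 [5.572e+02 2.000e-01 4.520e+01] z 90% 48.2
[ 0.1 -1.2 -1.1]
the job is handed in; nothing more can be done
```

I sorted all five pieces into the trays with matching samples and handed the job in after about 41 s on the robot's clock. No verdict was reported.

- **Placing:** both bolts stand on their heads in the bolt tray, and the green and yellow rolls lie flat side by side in the tape tray. The block is flat in the block tray. Each piece was lowered until I felt light contact (about 5–11 N), at the height expected for the tray floor, roughly 4 mm above where it was picked up.
- **Final pictures:** all five are in the right trays and upright, and the arm is clear of everything with about zero force on the tool. In the top view the arm partly hid the block, but the scene camera showed it whole.
- **Depth check:** the roll tops read about 21–25 mm (expected 23). The block top read about 45–48 mm (expected 46).
- **Not measured:** the bolts' final heights were not checked by depth. I judged them only by the contact height and by how they look in the pictures.
- **Disagreements:**
  - The two cameras put the short bolt about 6 mm apart in y and the block about 4 mm apart in x. I used positions in between, and both grasps held.
  - The depth medians for the two rolls sit about 10 mm from where I released them, in both x and y. I took this to be because the mask also covers the roll's near side wall, and the top view shows both rolls well inside the tray.

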